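# Lay out a jeweller's soldering place

## Robot

A 7-joint arm with a two-finger parallel gripper is mounted at the origin on the work surface. World frame = base frame: x ahead of the robot, y to its left, z up, the work surface at z = 0. Lengths are in m, angles in rad, forces in N, time in s.
With the tool pointing down it reaches from about 0.425 to 0.875 m from the base axis. Payload 4.7 kg.
Tool frame: the origin (TCP) lies at the very end of the fingers, on their centre line; the grasp point (between the pads) lies 19 mm behind it (hold_point_z is the z of the grasp point in the tool frame, in m); z points along the fingers, x is the direction in which the jaws open and shut, and the axes are right-handed (so a half turn about z gives the same grasp; the last joint's range is limited). The gripper opens to 85 mm and grips with 20 to 120 N. Pads are 22 mm wide; open, the fingers measure 114 mm over their backs; the gripper's body (76 mm by 85 mm) begins 54 mm behind the grasp point. The pads swing forward as they close: fully open they stand 13 mm farther back than shut.
Start: joints at [-1.098, 0.321, -0.07, 1.45, 0.023, 1.371, -0.057], TCP at [0.288, 0.583, 0.193] pointing down, gripper open.
Joint ranges: [-2.86, 2.86], [-0.3, 2.09], [-1.38, 1.24], [0.06, 2.45], [-1.56, 4.7], [0.09, 2.05], [-2.69, 2.69]. Speed limits (rad/s): [2.57, 2.57, 3.14, 3.14, 3.14, 3.14, 3.14].

## Interface

Orientations are given as a 3x3 rotation matrix whose columns are the frame's x, y, z axes.
In Python, from cell import state, snapshot, get_calibration, close_job, hold_point_z gives the robot as it stands.
- The arm moves only by the tool servo_tool, never from a script. Its argument "motion" is a list of rows, each a list of 3 entries, a list of its own where there are three numbers: the shift along the tool's x, y, z in mm, then the turn, a rotation vector about the tool's x, y, z in degrees, then the opening, from 0 (shut) to 1 (fully open). In form: [[[dx, dy, dz], [ax, ay, az], claw], ...]. A call has 1 to 5 rows; each row shifts and turns the commanded pose from where the row before left it, along the tool's axes as they then stand; what a row does not reach is not made up. A row lasts 1/10 s, in which the tool goes at most 50 mm and 8.59 degrees, less where a joint would pass 70% of its speed; a pose out of reach is approached as far as the arm can. A call is refused whole if a number of a shift passes 50 or a number of a turn 8.59, either way. A call with a gripper value outside its range is refused whole. The fingers move at their own pace and stop on an object; "grip_force" is the grip in N (left out, the last holds). Time passes only in rows, so rows that do not move let the fingers close. It gives the time, the measured TCP pose, the force and the opening at its end, in the units of the state.
- state(): the state, without advancing time (a new reading comes with each control period).
- snapshot(name): name is "scene" or "top"; returns the picture (400x640x3 uint8, blue, green, red); there is no depth.
- get_calibration(name): a dict with "mtx" (3x3 intrinsics, pixels), "dist_coeffs" ([k1, k2, p1, p2, k3] as OpenCV has them; the pictures are not rectified), "R" (3x3) and "t" (3): a world point X has camera coordinates R X + t. Camera axes: x right, y down, z forward; pixel columns grow to the right and rows downward; lengths in m; the calibration is good to about 2 mm. A picture is of the moment at which its call begins. get_calibration takes no time and is no camera call.
- close_job(): hands the job in, once; it reports no verdict.
The state is a dict: "t": time; "q": joint angles; "joint_vel": joint speeds; "joint_torque": joint torques, N m; "eef_pos": TCP position; "eef_rot": TCP orientation; "contact_force": force on the tool from outside, world axes, zero at the start; "moment": the same for the moment, N m; "opening": finger opening in m.
Only numpy, scipy, OpenCV 4.12 (cv2) and the standard library are available. Lean on these libraries where they do the work, as an engineer would, in place of code of your own. Each camera call takes 0.05 s, during which the arm holds its last target.

## Task

Set up the soldering place on the bench: lay the black charcoal block flat and midway between the third hand and the torch, its long side along the line that joins them, and lay the brass ring flat on the middle of the block. Stand the amber flux jar upright straight behind the middle of the block (on the side away from the robot), about 3 cm clear of it, and set the solder tin lid up beside the jar, on the third hand's side, the same distance back as the jar and about 3 cm clear of it. Leave the pliers, the white brick, the wire spool and the saw where they lie.

Things in the scene. Friction and masses are not known exactly. Their poses are not given: they have to be found in the camera images.
- block_c (a point): charcoal soldering block: a matt black block bound with thin iron wire, 60 mm (its x) by 80 mm (its y, the long side) by 30 mm high, 50 to 100 g, loose; this point is its centre, 15 mm above its underside; z up.
- ring_c (a point): brass finger ring lying flat: 24 mm outside, 18 mm inside diameter, 8 mm high, 12 g, loose; this point is its centre, 4 mm above its underside; z along its axis, up.
- jar_c (a point): flux jar: amber glass with a pale label and a white cap, standing, 52 mm diameter, 60 mm high, 90 to 180 g, loose; this point is its centre on its axis, 30 mm above its underside; z up.
- tin_c (a point): solder tin: round flat aluminium tin with a green disc on its lid, 56 mm diameter, 22 mm high, 50 g, loose; this point is its centre on its axis, 11 mm above its underside; z up.
- third_hand: third hand, fixed: round dark iron base 70 mm diameter and 20 mm high, a thin post with a brass ball joint at 106 mm, and steel tweezers with dark wooden grips that reach level from the ball 75 mm along its -x (to the front, about towards the robot); highest point 116 mm. Origin at the centre of the base, on the bench; z up. The torch stands on its y axis, to its left or its right, 270 to 295 mm away centre to centre.
- torch: butane hand torch, fixed: round black foot 70 mm diameter, blue tank 42 mm diameter, black head, metal nozzle 60 mm out along its +x (to the back, away from the robot) at 120 mm; highest point 131 mm. Origin at the centre of the foot, on the bench; z up; turned the same way as the third hand.
- brick: white soldering brick, 65 by 65 by 25 mm, loose; not to be moved. Origin at the centre of its underside.
- spool: spool of dark binding wire with red flanges, 48 mm diameter, 32 mm high, loose; not to be moved. Origin at the centre of its underside.
- pliers: small pliers with green handles lying on the bench, 130 mm long, 12 mm high, loose; not to be moved. Origin at the pivot, on the bench; the jaws point along +y.
- saw: jeweller's saw lying on the bench behind the work: steel bow 105 mm deep (along +x) and 130 mm wide, wooden handle 100 mm along +y, 24 mm high, loose; not to be moved. Origin at the middle of the blade, on the bench.
Not all that is in view belongs to the job. Of the things that look like the part that bears jar_c, the smaller one is meant.

How it is judged:
By the outcome, as a careful person would: the job done as asked, in the order asked, and still so for the second after the job is handed in, with the robot touching nothing.
It also fails if it takes over 125 s, if anything falls off the work surface, if the arm or the gripper's body presses on something with over 40 N, if the wrist force passes 120 N, or if a joint passes its speed limit or range.

## Working session

There is one attempt and no reset: what is moved stays moved. The work goes in short steps, Python scripts to look and compute and a tool call to move; the robot and the scene stay as the last step left them, time stands still between calls to the robot, and variables do not carry over. Pictures are saved under pics/ and viewed, and the job is handed in when it is done.

Besides the shell and the picture viewer there is one more tool, called as name(argument=value, ...), one argument or row to a line, values as JSON. servo_tool: Moves the arm, as the interface text tells. Its arguments: {"type":"object","properties":{"motion":{"type":"array"},"grip_force":{"type":"number"}},"required":["motion"]}

```bash
ls; mkdir -p pics
python3 - <<'E'
from cell import *
import cv2,numpy as np
for n in("scene","top"):
    im=snapshot(n);cv2.imwrite(f"pics/{n}0.png",im)
    c=get_calibration(n);print(n,{k:np.round(v,4).tolist() for k,v in c.items()})
s=state();print({k:np.round(v,3).tolist() for k,v in s.items()},hold_point_z)
E
```

```text
pics
scene {'mtx': [[437.5251, 0.0, 323.0186], [0.0, 437.5251, 196.7325], [0.0, 0.0, 1.0]], 'dist_coeffs': [-0.0556, 0.0, 0.0, 0.0, 0.0], 'R': [[0.0147, 0.9999, 0.0014], [0.8047, -0.011, -0.5935], [-0.5934, 0.0098, -0.8048]], 't': [-0.0197, -0.4087, 1.3836]}
top {'mtx': [[439.6228, 0.0, 313.989], [0.0, 439.6228, 202.8461], [0.0, 0.0, 1.0]], 'dist_coeffs': [-0.023, 0.0, 0.0, 0.0, 0.0], 'R': [[-0.0263, -0.9996, 0.0071], [-0.9912, 0.0252, -0.1302], [0.13, -0.0105, -0.9915]], 't': [0.007, 0.5793, 1.0625]}
{'t': 0.1, 'q': [-1.098, 0.322, -0.07, 1.452, 0.023, 1.371, -0.057], 'joint_vel': [-0.0, -0.001, 0.0, -0.004, 0.0, 0.001, 0.001], 'joint_torque': [-0.0, -49.488, -0.384, -31.521, 0.013, 0.008, -0.0], 'eef_pos': [0.288, 0.582, 0.192], 'eef_rot': [[0.443, 0.897, -0.001], [0.897, -0.443, -0.002], [-0.002, 0.0, -1.0]], 'contact_force': [0.167, -0.005, 0.599], 'moment': [0.002, -0.027, -0.003], 'opening': 0.086} -0.0187
```

View pics/scene0.png

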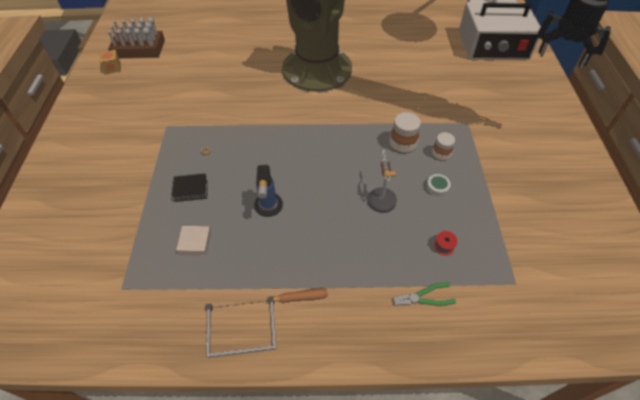

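View pics/top0.png

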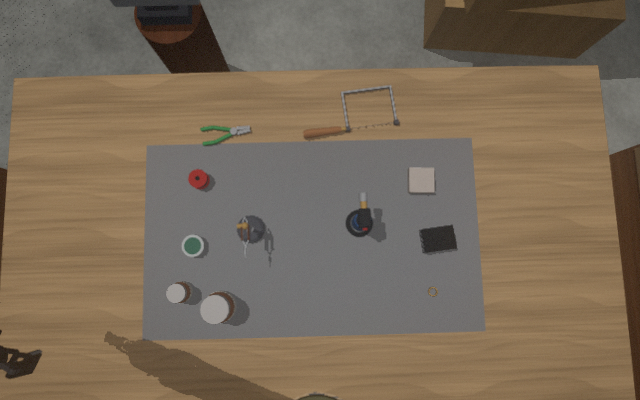

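```bash
cat > h.py <<'E'
import cv2,numpy as np
from cell import *
def ray(n,uv):
    c=get_calibration(n);K=np.array(c["mtx"]);d=np.array(c["dist_coeffs"]);R=np.array(c["R"]);t=np.array(c["t"])
    p=cv2.undistortPoints(np.array(uv,float).reshape(-1,1,2),K,d).reshape(-1,2)
    return -R.T@t,np.c_[p,np.ones(len(p))]@R
def plane(n,uv,z):
    o,d=ray(n,uv);return o+d*((z-o[2])/d[:,2])[:,None]
def proj(n,X):
    c=get_calibration(n);return cv2.projectPoints(np.array(X,float).reshape(-1,3),cv2.Rodrigues(np.array(c["R"]))[0],np.array(c["t"]),np.array(c["mtx"]),np.array(c["dist_coeffs"]))[0].reshape(-1,2)
def crop(im,x,y,w,h,s,out):
    cv2.imwrite(out,cv2.resize(im[y:y+h,x:x+w],None,fx=s,fy=s,interpolation=cv2.INTER_CUBIC))
E
python3 - <<'E'
from h import *
t=cv2.imread("pics/top0.png");s=cv2.imread("pics/scene0.png")
crop(t,150,160,130,100+70,4,"pics/a.png"); crop(t,330,160,140,150,5,"pics/b.png"); crop(s,340,100,130,160,4,"pics/c.png"); crop(s,150,130,150,130,5,"pics/d.png")
E
```

```text
(no output)
```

View pics/a.png

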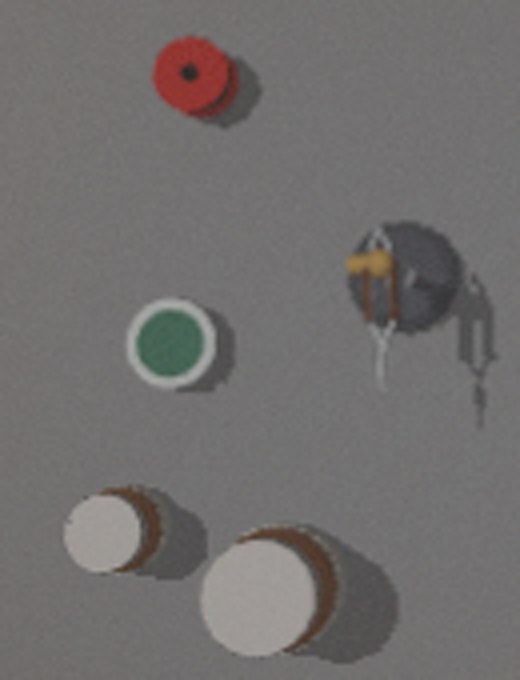

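View pics/b.png

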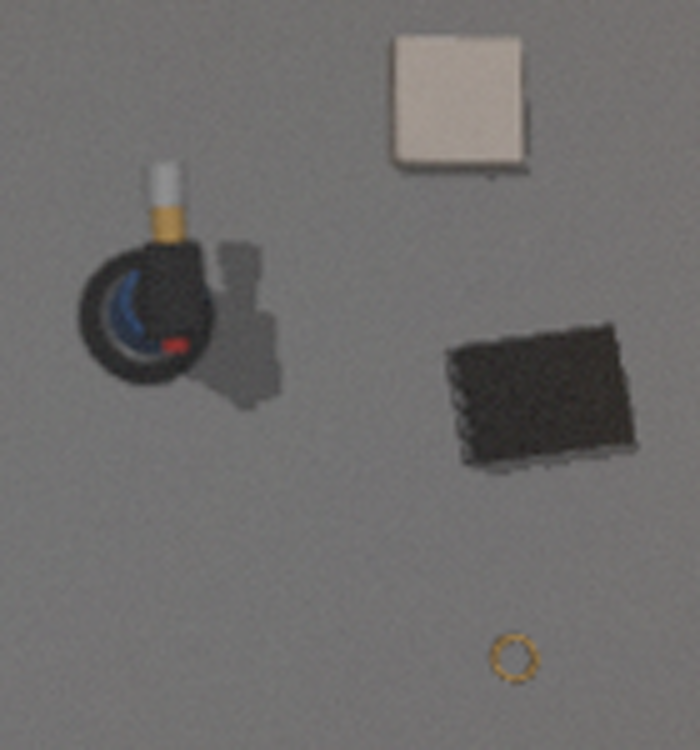

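View pics/c.png

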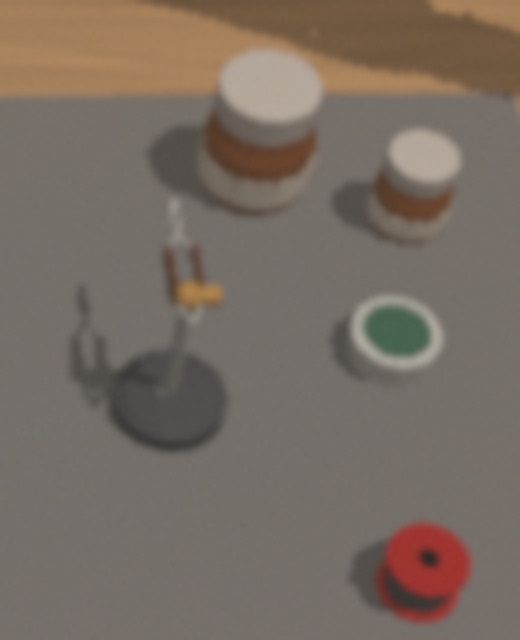

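View pics/d.png

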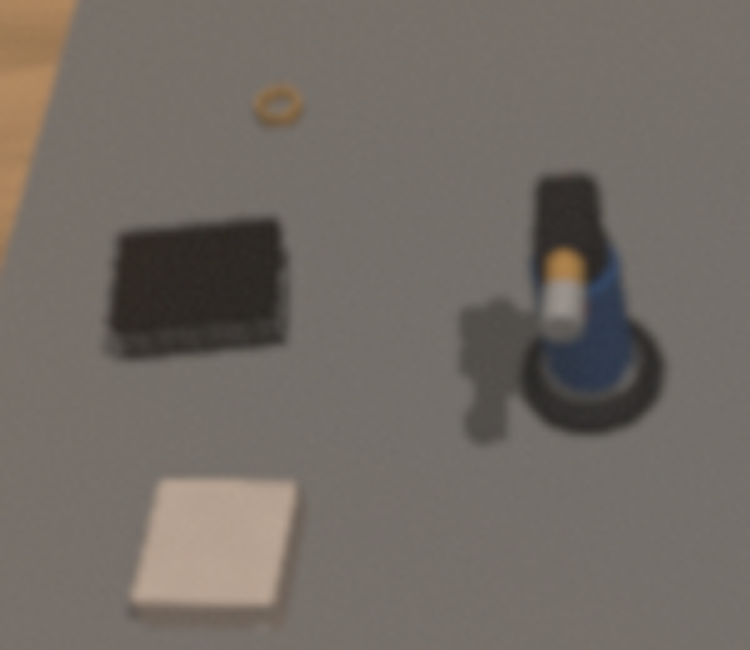

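```bash
cat > m.py <<'E'
from h import *
def comp(mask,box):
    x0,y0,x1,y1=box;m=np.zeros(mask.shape,np.uint8);m[y0:y1,x0:x1]=mask[y0:y1,x0:x1]
    n,l,st,c=cv2.connectedComponentsWithStats(m);k=1+np.argmax(st[1:,4]);return c[k],st[k,4],(l==k).astype(np.uint8)
def hull(m):
    return cv2.convexHull(cv2.findNonZero(m)).reshape(-1,2)
def hsv(im):return cv2.cvtColor(im,cv2.COLOR_BGR2HSV)
E
python3 - <<'E'
from m import *
B={"top":dict(tin=(175,230,212,262),jar=(160,278,192,310),big=(195,288,236,328),ring=(420,280,446,302),hand=(236,212,268,246),torch=(343,205,376,240),block=(415,220,462,256)),
"scene":dict(tin=(424,170,455,200),jar=(430,130,458,162),big=(388,110,424,155),ring=(195,143,216,160),hand=(366,184,400,214),torch=(250,185,286,217),block=(168,172,212,203))}
Z=dict(tin=.022,jar=.06,big=.09,ring=.004,hand=.02,torch=.01,block=.03)
for n in("top","scene"):
    im=cv2.imread(f"pics/{n}0.png");H=hsv(im).astype(int);h,s,v=H[...,0],H[...,1],H[...,2]
    M=dict(tin=(h>60)&(h<95)&(s>70),jar=(v>140)&(s<60),big=(v>140)&(s<60),ring=(s>70),hand=(v<85),torch=(v<65),block=(v<62))
    for k,b in B[n].items():
        c,a,m=comp(M[k].astype(np.uint8),b)
        P=plane(n,[c],Z[k])[0]
        hp=hull(m);W=plane(n,hp,Z[k])[:,:2]
        (cc,r)=cv2.minEnclosingCircle((W*1000).astype(np.float32));el=cv2.minAreaRect((W*1000).astype(np.float32))
        print(n,k,np.round(c,1),a,"cent",np.round(P[:2]*1000,1),"circ",np.round(cc,1),round(r,1),"rect",np.round(el[0],1),np.round(el[1],1),round(el[2],1))
    print(im[230,300],[int(x) for x in H[230,300]],'hand',H[232,255] if n=='top' else H[205,385])
E
```

```text
top tin [192.1 245.5] 180 cent [481.2 300.3] circ [481.4 300.6] 19.2 rect [480.7 299.8] [36.  36.6] 44.6
top jar [175.  292.9] 280 cent [367.8 329.9] circ [367.8 329.9] 22.3 rect [368.3 330.6] [42.7 43. ] 44.2
top big [213.8 309.1] 628 cent [330.6 230.7] circ [330.8 231.2] 32.7 rect [330.4 230.7] [62.5 62.4] 44.7
top ring [432.5 290.9] 39 cent [ 351.8 -301.7] circ [ 351.5 -301.9] 12.0 rect [ 351.7 -301.7] [23.  19.9] 88.3
top hand [255.3 230.3] 466 cent [515.6 141.5] circ [515.2 138.7] 45.5 rect [516.4 139. ] [65.6 68. ] 79.8
top torch [360.2 221.8] 468 cent [ 531.1 -125. ] circ [ 532.  -125.9] 39.0 rect [ 529.6 -122. ] [66.7 69.2] 88.5
top block [438.2 238.7] 757 cent [ 482.  -316.7] circ [ 481.2 -315.2] 49.7 rect [ 482.1 -315.7] [58.1 85.6] 6.5
[112 112 113] [0, 2, 113] hand [138  18  69]
scene tin [438.7 182.7] 73 cent [484.9 299.6] circ [484.2 300.4] 15.9 rect [482.6 300.2] [30.  25.3] 89.3
scene jar [445.8 138.5] 194 cent [370.4 329.9] circ [370.3 330.4] 24.0 rect [370.2 330.4] [46.3 43.4] 29.1
scene big [407.4 121.4] 361 cent [338.3 230. ] circ [337.4 230. ] 32.7 rect [338.2 229.8] [63.6 62. ] 89.6
scene ring [205.4 150.5] 58 cent [ 352.7 -301. ] circ [ 353.2 -300.7] 14.8 rect [ 352.5 -301.1] [25.6 25.3] 89.0
scene hand [380.5 200.6] 518 cent [536.1 150. ] circ [533.3 147.9] 38.9 rect [535.2 150.6] [70.2 68.3] 89.2
scene torch [267.8 207.5] 235 cent [ 545.9 -121.1] circ [ 535.9 -122.3] 34.9 rect [ 540.4 -121.2] [56.6 66. ] 9.9
scene block [189.3 187.2] 757 cent [ 496.9 -313.9] circ [ 495.6 -313. ] 52.6 rect [ 496.3 -314.3] [75.2 79.2] 6.5
[105 111 115] [18, 22, 115] hand [ 8 12 82]
```

Run:
```python
from m import *
from scipy.optimize import least_squares
t=cv2.imread("pics/top0.png");s=cv2.imread("pics/scene0.png")
def fit(n,c,z,r=None):
    W=plane(n,c,z)[:,:2]*1000
    f=least_squares(lambda p:np.hypot(*(W-p[:2]).T)-(r if r else p[2]),[*W.mean(0),35],loss='soft_l1')
    return np.round(f.x,1),round(np.sqrt(np.mean(f.fun**2)),1)
# radial gradient edges, subpixel
def edges(im,c,r0,r1,ay=1,n=72,keep=lambda a:True):
    g=cv2.GaussianBlur(cv2.cvtColor(im,cv2.COLOR_BGR2GRAY),(0,0),.7).astype(np.float32);out=[];A=[]
    for a in np.arange(0,360,360/n):
        if not keep(a):continue
        rr=np.arange(r0,r1,.1);x=c[0]+rr*np.cos(np.radians(a));y=c[1]+ay*rr*np.sin(np.radians(a))
        p=cv2.remap(g,x.astype(np.float32)[None],y.astype(np.float32)[None],1)[0]
        d=np.gradient(p);k=np.argmax(d);out.append((x[k],y[k]));A.append((int(a),round(float(rr[k]),1)))
    return np.array(out),A
# angles: image, 0=right, 90=down
e,A=edges(t,(250.9,228.9),10,18,keep=lambda a:(60<a<80)or(115<a<215)or(270<a<350));print(A)
for z in(.015,.02):print("hand top",fit("top",e,z),fit("top",e,z,35))
e,A=edges(t,(359,222.8),10,18,keep=lambda a:(75<a<265));print(A)
for z in(.005,.01,.015):print("torch top",fit("top",e,z),fit("top",e,z,35))
e,A=edges(s,(340+169/4,100+395/4),11,18,.8,keep=lambda a:a<150 or a>320);print(A)
for z in(0,.01,.02):print("hand sc",fit("scene",e,z),fit("scene",e,z,35))
e,A=edges(s,(150+593/5,130+368/5),11,18,.85,keep=lambda a:a<150 or a>320);print(A)
for z in(0,.01,.015):print("torch sc",fit("scene",e,z),fit("scene",e,z,35))
c=np.array([(447,350),(612,325),(635,445),(468,465)])
P=plane("top",(c+.5)/5-.5+[330,160],.03)[:,:2]*1000;print("block",P.round(1),P.mean(0),np.degrees(np.arctan2(*(P[0]-P[1])[::-1]))-90,np.degrees(np.arctan2(*(P[3]-P[2])[::-1]))-90)
c=np.array([(118,235),(278,220),(283,320),(112,335)])
P=plane("scene",(c+.5)/5-.5+[150,130],.03)[:,:2]*1000;print("block",P.round(1),P.mean(0))
# other things
for nm,uv,z in(("brick",(330+458/5,160+100/5),.025),("spool",(150+192/4,160+76/4),.032)):print(nm,plane("top",[uv],z)[0][:2]*1000)
print("saw blade",plane("top",[(348,129),(396,123)],.01)*1000,"handle",plane("top",[(305,134)],.02)*1000)
```

```text
[(65, 14.6), (70, 14.5), (75, 14.0), (120, 14.3), (125, 13.7), (130, 14.6), (135, 14.5), (140, 14.0), (145, 14.3), (150, 14.1), (155, 14.2), (160, 13.9), (165, 13.6), (170, 14.8), (175, 14.6), (180, 14.1), (185, 14.1), (190, 11.3), (195, 10.5), (200, 10.9), (205, 15.2), (210, 14.0), (275, 13.5), (280, 13.4), (285, 13.5), (290, 13.5), (295, 13.3), (300, 13.7), (305, 13.8), (310, 14.2), (315, 14.4), (320, 14.1), (325, 14.2), (330, 14.3), (335, 14.2), (340, 14.4), (345, 15.1)]
hand top (array([518.6, 152.5,  35.6]), np.float64(2.3)) (array([518.9, 152.7,  35. ]), np.float64(2.3))
hand top (array([518.3, 151.9,  35.5]), np.float64(2.2)) (array([518.4, 152. ,  35. ]), np.float64(2.2))
[(80, 13.8), (85, 13.8), (90, 13.4), (95, 13.8), (100, 13.8), (105, 14.1), (110, 13.3), (115, 13.7), (120, 13.9), (125, 13.9), (130, 13.2), (135, 13.2), (140, 13.8), (145, 13.7), (150, 13.6), (155, 13.4), (160, 13.7), (165, 13.7), (170, 13.5), (175, 13.5), (180, 13.2), (185, 13.6), (190, 13.6), (195, 13.7), (200, 13.8), (205, 13.9), (210, 13.6), (215, 13.7), (220, 13.6), (225, 13.8), (230, 13.1), (235, 13.3)
[... 1734 characters left out ...]
oat64(0.9))
torch sc (array([ 537.5, -120.3,   34.1]), np.float64(0.8)) (array([ 536.6, -121. ,   35. ]), np.float64(0.9))
torch sc (array([ 541. , -119.6,   33.9]), np.float64(0.8)) (array([ 539.9, -120.5,   35. ]), np.float64(1.0))
block [[ 506.  -269.7]
 [ 516.3 -353.8]
 [ 456.  -361.4]
 [ 448.4 -276.9]] [ 481.68436739 -315.45385683] 7.017545665436046 5.146124807816022
block [[ 462.8 -360. ]
 [ 454.4 -281. ]
 [ 516.9 -269.5]
 [ 524.8 -351.1]] [ 489.72352055 -315.38187268]
brick [ 632.93876125 -284.90062447]
spool [648.47832875 284.12137664]
saw blade [[ 776.39449677 -102.83566221   10.        ]
 [ 789.7995639  -230.13876523   10.        ]] handle [[762.62231517  10.38965475  20.        ]]
```

```bash
cat > go.py <<'E'
import sys
from h import *
from scipy.spatial.transform import Rotation as Ro
# usage go.py x y z psi [maxmm]  (mm, deg): rows from current pose to the target, tool down
def plan(x,y,z,psi,mx=45):
    s=state();p=np.array(s["eef_pos"])*1000;R=np.array(s["eef_rot"])
    # symmetrical grasp
    cur=np.degrees(np.arctan2(R[1,0],R[0,0]));d=(psi-cur+90)%180-90;psi=cur+d
    c,q=np.cos(np.radians(psi)),np.sin(np.radians(psi));T=np.array([[c,q,0],[q,-c,0],[0,0,-1]])
    rv=Ro.from_matrix(R.T@T).as_rotvec(degrees=True);D=np.array([x,y,z])-p
    n=int(max(1,np.ceil(np.linalg.norm(D)/mx),np.ceil(np.abs(rv).max()/8)))
    print("at",p.round(1),"psi",cur.round(2),"n",n,"f",np.round(s["contact_force"],1),"open",round(s["opening"]*1000,1),"t",round(s["t"],2))
    rows=[];step=np.round(rv/n,1 if n>1 else 2)
    for i in range(n):
        rows.append([np.round(R.T@(D/n),1).tolist(),step.tolist()]);R=R@Ro.from_rotvec(step,degrees=True).as_matrix()
    for i in range(0,n,5):print(rows[i:i+5])
if __name__=="__main__":plan(*map(float,sys.argv[1:]))
E
python3 go.py 490 0 200 6.5
python3 - <<'E'
from h import *
P=plane("top",[(150+404.5/4-.4,160+277.5/4-.4)],.02)*1000;print(P)
H=np.array([518.8,152.3]);T=np.array([529,-122.1]);u=(H-T)/np.hypot(*(H-T));m=(H+T)/2;v=np.array([u[1],-u[0]])
print("len",np.hypot(*(H-T)),"th",np.degrees(np.arctan2(-u[0],u[1])),"mid",m,"jar",m+86*v,"tin",m+86*v+84*u)
E
```

```text
at [287.7 582.3 192.2] psi 63.72 n 14 f [ 0.2 -0.   0.6] open 85.9 t 0.1
[[[-30.9, 31.4, -0.5], [0.0, 0.0, 4.1]], [[-28.6, 33.5, -0.5], [0.0, 0.0, 4.1]], [[-26.1, 35.5, -0.5], [0.0, 0.0, 4.1]], [[-23.5, 37.2, -0.5], [0.0, 0.0, 4.1]], [[-20.8, 38.8, -0.5], [0.0, 0.0, 4.1]]]
[[[-17.9, 40.2, -0.5], [0.0, 0.0, 4.1]], [[-15.0, 41.4, -0.5], [0.0, 0.0, 4.1]], [[-12.0, 42.4, -0.5], [0.0, 0.0, 4.1]], [[-9.0, 43.1, -0.5], [0.0, 0.0, 4.1]], [[-5.9, 43.6, -0.5], [0.0, 0.0, 4.1]]]
[[[-2.7, 43.9, -0.5], [0.0, 0.0, 4.1]], [[0.4, 44.0, -0.5], [0.0, 0.0, 4.1]], [[3.6, 43.9, -0.5], [0.0, 0.0, 4.1]], [[6.7, 43.5, -0.5], [0.0, 0.0, 4.1]]]
[[519.25534142 153.10980879  20.        ]]
len 274.58951181718504 th 2.1288192405981254 mid [523.9  15.1] jar [609.84064589  18.29458669] tin [606.72035191 102.23661291]
```

servo_tool(
  motion=[
    [[-31,31,-1],[0,0,4],1],
    [[-29,33,-1],[0,0,4],1],
    [[-26,35,-1],[0,0,4],1],
    [[-23,37,-1],[0,0,4],1],
    [[-21,39,-1],[0,0,4],1],
  ],
  grip_force=30,
)

```text
t: 0.6
eef_pos: [0.3598, 0.3737, 0.1978]
eef_rot: [[0.725, 0.689, -0.0], [0.689, -0.725, -0.0], [-0.0, -0.0, -1.0]]
contact_force: [0.5, 0.9, 0.1]
opening: 0.0857
```

servo_tool(
  motion=[
    [[-18,40,0],[0,0,4],1],
    [[-15,41,0],[0,0,4],1],
    [[-12,42,0],[0,0,4],1],
    [[-9,43,0],[0,0,4],1],
    [[-6,44,0],[0,0,4],1],
  ],
)

```text
t: 1.1
eef_pos: [0.4338, 0.1672, 0.198]
eef_rot: [[0.917, 0.4, -0.0], [0.4, -0.917, 0.0], [-0.0, -0.0, -1.0]]
contact_force: [0.2, 0.2, -0.6]
opening: 0.0854
```

servo_tool(
  motion=[
    [[-3,44,0],[0,0,4],1],
    [[0,44,0],[0,0,4],1],
    [[4,44,0],[0,0,4],1],
    [[7,43,0],[0,0,4],1],
    [[0,0,0],[0,0,0],1],
  ],
)

```text
t: 1.6
eef_pos: [0.4959, -0.0032, 0.1982]
eef_rot: [[0.992, 0.122, 0.001], [0.122, -0.992, -0.003], [0.0, 0.003, -1.0]]
contact_force: [-0.9, 0.0, -0.4]
opening: 0.0857
```

```bash
python3 go.py 483 -315.5 120 6.5
```

```text
at [495.9  -3.2 198.2] psi 7.03 n 8 f [-0.9  0.  -0.4] open 85.7 t 1.6
[[[-6.4, 38.5, 9.9], [0.0, -0.0, 0.1]], [[-6.3, 38.5, 9.9], [0.0, -0.0, 0.1]], [[-6.3, 38.5, 9.9], [0.0, -0.0, 0.1]], [[-6.2, 38.5, 9.9], [0.0, -0.0, 0.1]], [[-6.1, 38.6, 9.9], [0.0, -0.0, 0.1]]]
[[[-6.0, 38.6, 9.9], [0.0, -0.0, 0.1]], [[-6.0, 38.6, 9.9], [0.0, -0.0, 0.1]], [[-5.9, 38.6, 9.9], [0.0, -0.0, 0.1]]]
```

servo_tool(
  motion=[
    [[-6,39,0],[0,0,0],1],
    [[-6,39,0],[0,0,0],1],
    [[-6,39,0],[0,0,0],1],
    [[-6,39,0],[0,0,0],1],
    [[-6,39,0],[0,0,0],1],
  ],
)

```text
t: 2.1
eef_pos: [0.491, -0.194, 0.198]
eef_rot: [[0.991, 0.135, 0.0], [0.135, -0.991, 0.001], [0.0, -0.001, -1.0]]
contact_force: [0.5, 0.4, -0.4]
opening: 0.0855
```

servo_tool(
  motion=[
    [[-6,39,20],[0,0,0.3],1],
    [[-6,39,30],[0,0,0.2],1],
    [[-6,37,30],[0,0,0],1],
    [[0,0,30],[0,0,0],1],
    [[0,0,0],[0,0,0],1],
  ],
)

```text
t: 2.6
eef_pos: [0.4848, -0.3083, 0.0838]
eef_rot: [[0.992, 0.123, -0.008], [0.123, -0.992, 0.003], [-0.008, -0.004, -1.0]]
contact_force: [-0.4, 0.7, -0.5]
opening: 0.0855
```

```bash
python3 go.py 483 -315.5 4 6.5
python3 - <<'E'
from h import *
s=snapshot("scene");t=snapshot("top");crop(s,130,120,160,120,5,"pics/e.png");crop(t,380,180,120,110,5,"pics/f.png")
E
```

```text
at [ 484.8 -308.3   83.8] psi 7.09 n 2 f [-0.4  0.7 -0.5] open 85.5 t 2.6
[[[-1.0, 3.7, 39.9], [-0.1, 0.2, 0.3]], [[-1.1, 3.6, 39.9], [-0.1, 0.2, 0.3]]]
```

View pics/e.png

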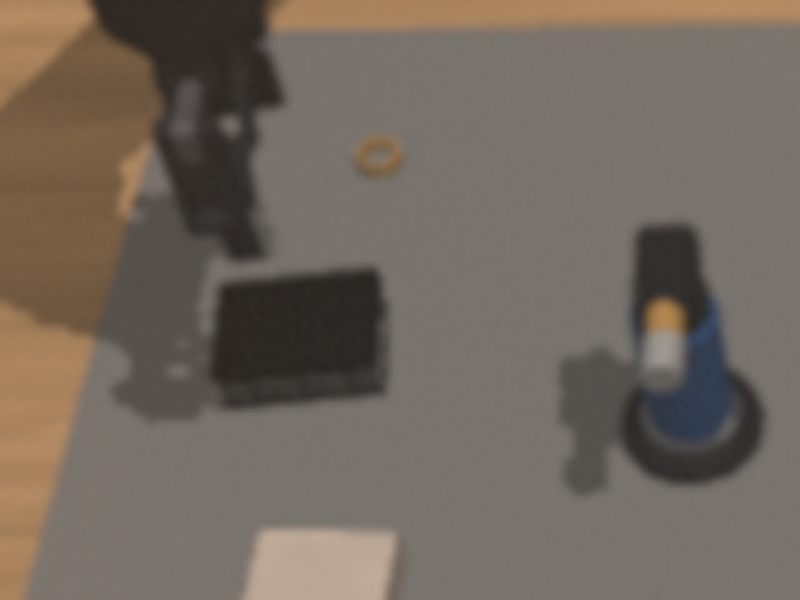

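Run:
```python
from h import *
p=np.array(state()["eef_pos"]);print(p,state()["t"]);print(((proj("scene",[p,p+[.045,0,.01],p-[.045,0,-.01],p+[0,0,.08]])-[130,120])*5).round())
print(((proj("top",[p,p+[.045,0,.01],p-[.045,0,-.01],p+[0,0,.08]])-[380,180])*5).round())
```

```text
[ 0.48852981 -0.30830522  0.08809246] 2.7
[[281. 246.]
 [259. 308.]
 [292. 160.]
 [236. 129.]]
[[308. 274.]
 [308. 178.]
 [320. 369.]
 [361. 263.]]
```

View pics/f.png

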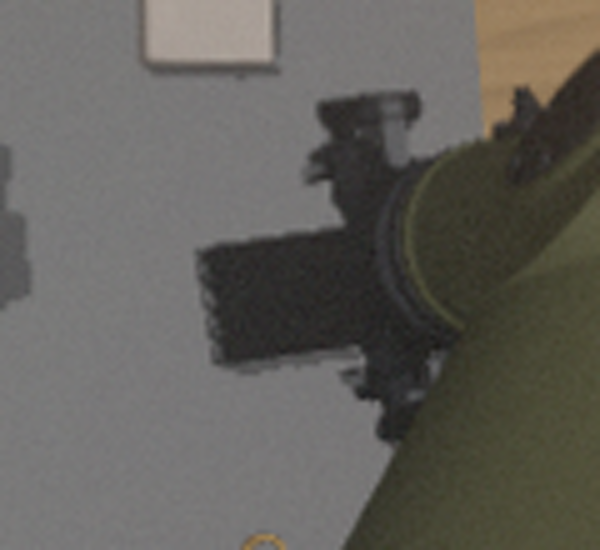

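servo_tool(
  motion=[
    [[-4,6,10],[0,0,0.5],1],
    [[0,0,20],[0,0,0],1],
    [[0,0,20],[0,0,0],1],
    [[0,0,0],[0,0,0],1],
    [[0,0,0],[0,0,0],1],
  ],
)

```text
t: 3.2
eef_pos: [0.4859, -0.3159, 0.0392]
eef_rot: [[0.993, 0.118, 0.001], [0.118, -0.993, -0.0], [0.001, 0.0, -1.0]]
contact_force: [0.2, 0.4, 0.7]
opening: 0.0858
```

```bash
python3 go.py 483 -315.5 4 6.5
python3 - <<'E'
from h import *
s=snapshot("scene");crop(s,130,120,160,120,5,"pics/e1.png")
p=np.array(state()["eef_pos"]);print(p,state()["t"]);print(((proj("scene",[p,p+[.045,0,.0],p-[.045,0,0],p+[0,0,.08]])-[130,120])*5).round())
E
```

```text
at [ 485.9 -315.9   39.2] psi 6.75 n 1 f [0.2 0.4 0.7] open 85.8 t 3.2
[[[-2.9, -0.8, 35.2], [0.02, -0.07, 0.25]]]
[ 0.48629932 -0.31625001  0.03969481] 3.25
[[290. 307.]
 [274. 381.]
 [306. 236.]
 [248. 198.]]
```

View pics/e1.png

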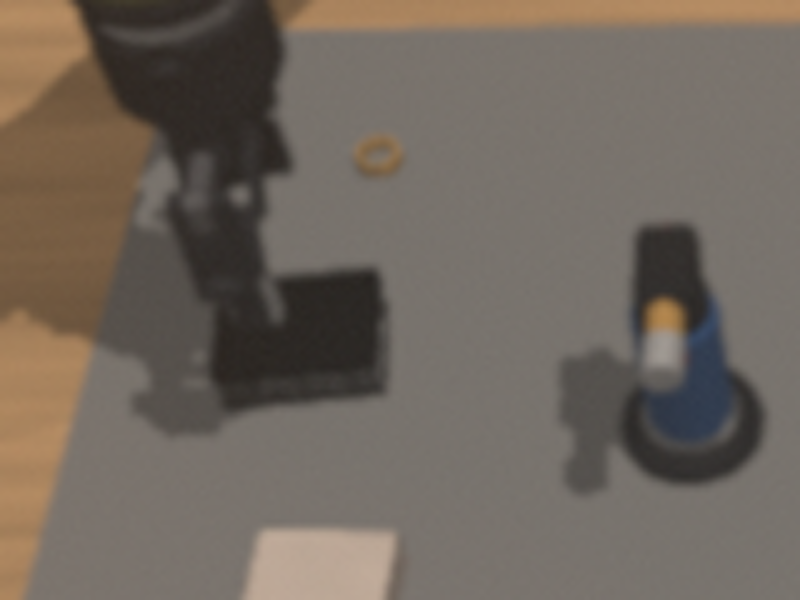

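servo_tool(
  motion=[
    [[-2,0,15],[0,0,0.2],1],
    [[0,0,15],[0,0,0],1],
    [[0,0,5],[0,0,0],1],
    [[0,0,0],[0,0,0],1],
    [[0,0,0],[0,0,0],1],
  ],
)

```text
t: 3.75
eef_pos: [0.4831, -0.3163, 0.003]
eef_rot: [[0.994, 0.113, -0.0], [0.113, -0.994, -0.0], [-0.0, -0.0, -1.0]]
contact_force: [-0.1, 0.6, 0.1]
opening: 0.0855
```

```bash
python3 go.py 483 -315.5 4 6.5
python3 - <<'E'
from h import *
s=snapshot("scene");crop(s,130,120,160,120,5,"pics/e2.png")
p=np.array(state()["eef_pos"]);print(p,state()["t"]);print(((proj("scene",[p,p+[.045,0,.0],p-[.045,0,0],p+[0,0,.08]])-[130,120])*5).round())
E
```

```text
at [ 483.1 -316.3    3. ] psi 6.51 n 1 f [-0.1  0.6  0.1] open 85.5 t 3.75
[[[-0.0, -0.8, -1.0], [-0.0, 0.02, 0.01]]]
[ 0.48341805 -0.31647834  0.00339189] 3.8
[[309. 347.]
 [294. 421.]
 [323. 278.]
 [268. 245.]]
```

View pics/e2.png

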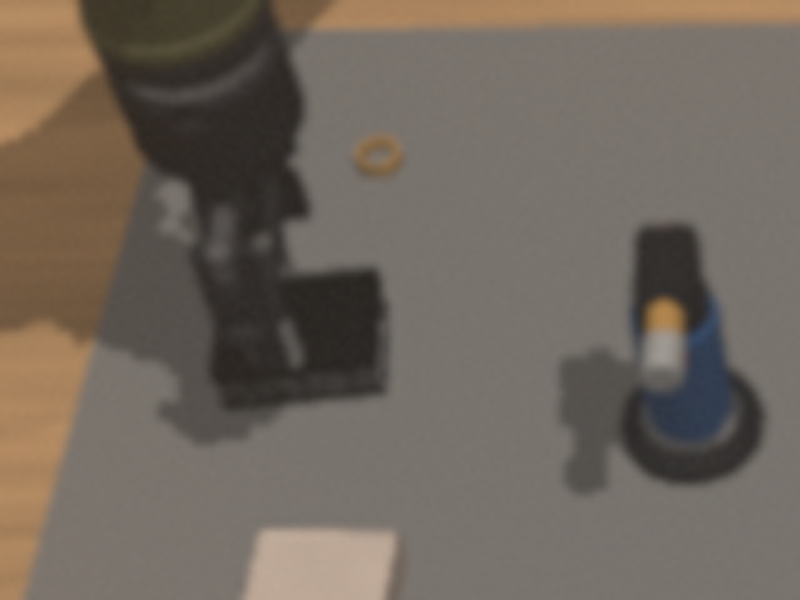

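servo_tool(
  motion=[
    [[0,0,0],[0,0,0],0.6],
    [[0,0,0],[0,0,0],0.5],
    [[0,0,0],[0,0,0],0.5],
    [[0,0,0],[0,0,0],0.5],
    [[0,0,0],[0,0,0],0.5],
  ],
  grip_force=30,
)

```text
t: 4.3
eef_pos: [0.4833, -0.3161, 0.0033]
eef_rot: [[0.994, 0.113, 0.0], [0.113, -0.994, 0.0], [0.0, -0.0, -1.0]]
contact_force: [-0.6, -0.6, 0.7]
opening: 0.0425
```

```bash
python3 go.py 483 -315.5 4 6.5
python3 - <<'E'
from h import *
s=snapshot("scene");crop(s,130,120,160,120,5,"pics/e3.png")
E
```

```text
at [ 483.3 -316.1    3.3] psi 6.52 n 1 f [-0.6 -0.6  0.7] open 42.5 t 4.3
[[[-0.2, -0.7, -0.7], [-0.0, -0.02, 0.02]]]
```

View pics/e3.png

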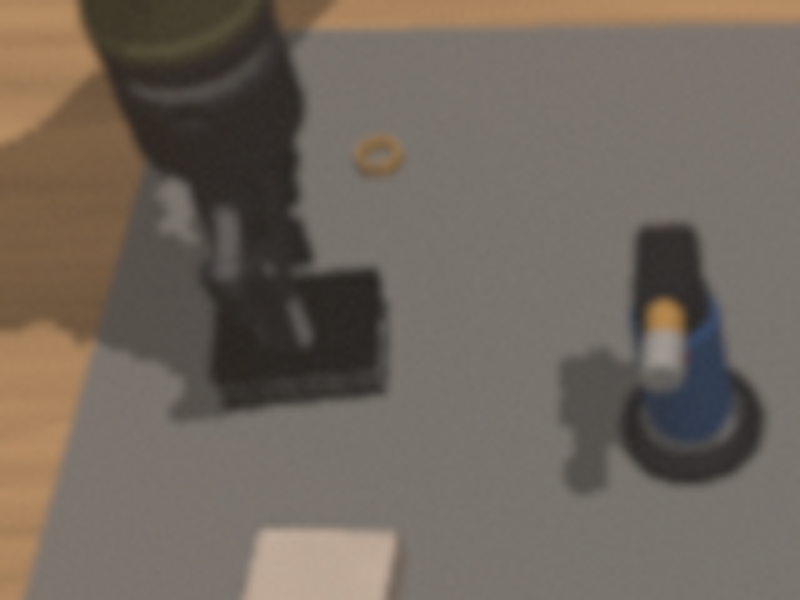

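Run:
```python
from h import *
t=snapshot("top");crop(t,380,180,120,110,5,"pics/f3.png")
p=np.array(state()["eef_pos"])
for dz in (0,.03):print(((proj("top",[p+[.021,0,dz],p+[-.021,0,dz]])-[380,180])*5).round(),((proj("scene",[p+[.021,0,dz],p+[-.021,0,dz]])-[130,120])*5).round())
```

```text
[[272. 253.]
 [277. 335.]] [[303. 381.]
 [316. 314.]]
[[289. 248.]
 [294. 333.]] [[288. 344.]
 [302. 277.]]
```

View pics/f3.png

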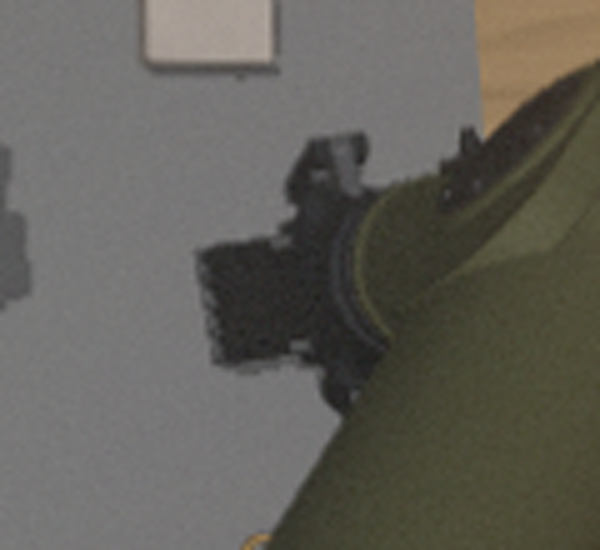

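servo_tool(
  motion=[
    [[0,0,0],[0,0,0],1],
    [[0,0,0],[0,0,0],1],
    [[0,0,0],[0,0,0],1],
    [[0,0,5],[0,0,0],1],
    [[0,0,0],[0,0,0],1],
  ],
)

```text
t: 4.9
eef_pos: [0.4828, -0.3158, -0.0025]
eef_rot: [[0.994, 0.114, -0.001], [0.114, -0.994, 0.001], [-0.001, -0.001, -1.0]]
contact_force: [-0.0, -0.2, 0.4]
opening: 0.0852
```

servo_tool(
  motion=[
    [[0,0,5],[0,0,0],1],
    [[0,0,5],[0,0,0],1],
    [[0,0,0],[0,0,0],1],
    [[0,0,0],[0,0,0],1],
  ],
)

```text
t: 5.3
eef_pos: [0.483, -0.3161, -0.0121]
eef_rot: [[0.994, 0.113, -0.0], [0.113, -0.994, 0.0], [-0.0, -0.0, -1.0]]
contact_force: [0.2, 0.4, -0.5]
opening: 0.0855
```

servo_tool(
  motion=[
    [[0,0,4],[0,0,0],1],
    [[0,0,4],[0,0,0],1],
    [[0,0,4],[0,0,0],1],
    [[0,0,0],[0,0,0],1],
  ],
)

```text
t: 5.7
eef_pos: [0.4828, -0.3158, -0.0245]
eef_rot: [[0.994, 0.113, -0.001], [0.113, -0.994, 0.001], [-0.001, -0.001, -1.0]]
contact_force: [0.5, 0.1, 0.3]
opening: 0.0853
```

Run:
```python
from h import *
s=snapshot("scene");crop(s,130,120,160,120,5,"pics/e4.png")
st=state();print(st["eef_pos"],st["contact_force"])
```

```text
[ 0.48293832 -0.31600251 -0.02421393] [-0.20962819 -0.32137426 -0.47301767]
```

View pics/e4.png

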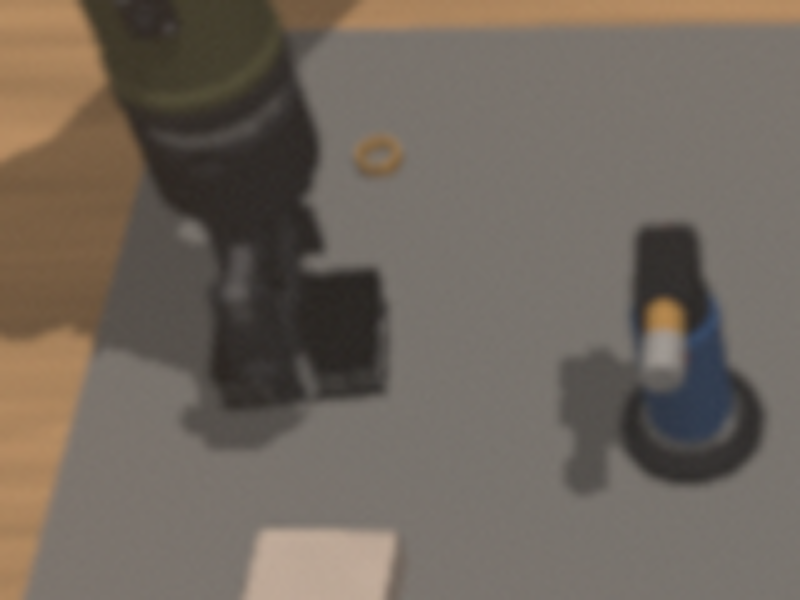

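servo_tool(
  motion=[
    [[0,0,4],[0,0,0],1],
    [[0,0,3],[0,0,0],1],
    [[0,0,0],[0,0,0],0.6],
    [[0,0,0],[0,0,0],0.5],
    [[0,0,0],[0,0,0],0.5],
  ],
  grip_force=30,
)

```text
t: 6.25
eef_pos: [0.4834, -0.3163, -0.0306]
eef_rot: [[0.994, 0.113, 0.0], [0.113, -0.994, -0.0], [0.0, 0.0, -1.0]]
contact_force: [-0.5, -0.9, -0.6]
opening: 0.0592
```

servo_tool(
  motion=[
    [[0,0,0],[0,0,0],0.5],
    [[0,0,0],[0,0,0],0.5],
    [[0,0,0],[0,0,0],0.5],
  ],
)

```text
t: 6.55
eef_pos: [0.4833, -0.3162, -0.0307]
eef_rot: [[0.994, 0.113, 0.0], [0.113, -0.994, 0.0], [0.0, 0.0, -1.0]]
contact_force: [-0.3, -0.3, -0.7]
opening: 0.0591
```

servo_tool(
  motion=[
    [[0,0,-10],[0,0,0],0.5],
    [[0,0,-20],[0,0,0],0.5],
    [[0,0,-40],[0,0,0],0.5],
    [[0,0,-40],[0,0,0],0.5],
    [[0,0,-40],[0,0,0],0.5],
  ],
)

```text
t: 7.05
eef_pos: [0.4828, -0.3162, 0.1212]
eef_rot: [[0.994, 0.113, 0.0], [0.113, -0.994, 0.0], [0.0, -0.0, -1.0]]
contact_force: [0.5, 0.0, -0.8]
opening: 0.0594
```

servo_tool(
  motion=[
    [[0,0,-30],[0,0,0],0.5],
    [[0,0,0],[0,0,0],0.5],
  ],
)

```text
t: 7.25
eef_pos: [0.4858, -0.3183, 0.1547]
eef_rot: [[0.994, 0.113, 0.009], [0.113, -0.994, -0.003], [0.008, 0.004, -1.0]]
contact_force: [0.3, -0.7, -0.2]
opening: 0.0596
```

```bash
python3 go.py 524 14.5 150 2.1 30;python3 - <<'E'
from h import *
s=snapshot("scene");crop(s,130,80,160,120,5,"pics/e5.png")
E
```

```text
at [ 485.8 -318.3  154.7] psi 6.48 n 12 f [ 0.3 -0.7 -0.2] open 59.6 t 7.25
[[[6.3, -27.2, 0.3], [0.0, -0.0, 0.4]], [[6.1, -27.2, 0.3], [0.0, -0.0, 0.4]], [[5.9, -27.3, 0.3], [0.0, -0.0, 0.4]], [[5.7, -27.3, 0.3], [0.0, -0.0, 0.4]], [[5.5, -27.4, 0.3], [0.0, -0.0, 0.4]]]
[[[5.3, -27.4, 0.3], [0.0, -0.0, 0.4]], [[5.1, -27.4, 0.3], [0.0, -0.0, 0.4]], [[5.0, -27.5, 0.3], [0.0, -0.0, 0.4]], [[4.8, -27.5, 0.3], [0.0, -0.0, 0.4]], [[4.6, -27.5, 0.3], [0.0, -0.0, 0.4]]]
[[[4.4, -27.6, 0.3], [0.0, -0.0, 0.4]], [[4.2, -27.6, 0.3], [0.0, -0.0, 0.4]]]
```

View pics/e5.png

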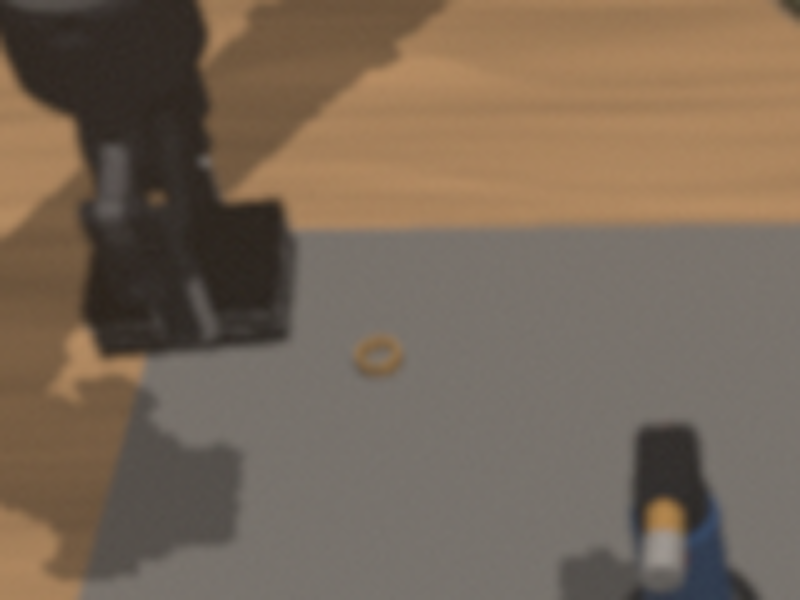

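servo_tool(
  motion=[
    [[6,-27,0],[0,0,0.4],0.5],
    [[6,-27,0],[0,0,0.4],0.5],
    [[6,-27,0],[0,0,0.4],0.5],
    [[6,-27,0],[0,0,0.4],0.5],
    [[6,-27,0],[0,0,0.4],0.5],
  ],
)

```text
t: 7.8
eef_pos: [0.4985, -0.1774, 0.1479]
eef_rot: [[0.997, 0.078, -0.002], [0.078, -0.997, 0.001], [-0.002, -0.001, -1.0]]
contact_force: [0.6, 0.0, -0.4]
opening: 0.0594
```

servo_tool(
  motion=[
    [[5,-27,0],[0,0,0.4],0.5],
    [[5,-27,0],[0,0,0.4],0.5],
    [[5,-27,0],[0,0,0.4],0.5],
    [[5,-28,0],[0,0,0.4],0.5],
    [[5,-28,0],[0,0,0.4],0.5],
  ],
)

```text
t: 8.3
eef_pos: [0.5146, -0.0394, 0.148]
eef_rot: [[0.999, 0.043, -0.002], [0.043, -0.999, -0.0], [-0.002, -0.0, -1.0]]
contact_force: [-0.0, 0.9, -1.4]
opening: 0.0592
```

servo_tool(
  motion=[
    [[4,-28,0],[0,0,0.4],0.5],
    [[4,-28,0],[0,0,0.0],0.5],
    [[0,0,0],[0,0,0],0.5],
    [[0,0,0],[0,0,0],0.5],
  ],
)

```text
t: 8.7
eef_pos: [0.5205, 0.016, 0.148]
eef_rot: [[0.999, 0.038, -0.002], [0.038, -0.999, -0.001], [-0.002, 0.001, -1.0]]
contact_force: [-0.5, -0.8, -1.1]
opening: 0.0593
```

```bash
python3 go.py 524 14.5 -30 2.1 40
```

```text
at [520.5  16.  148. ] psi 2.2 n 5 f [-0.5 -0.8 -1.1] open 59.3 t 8.7
[[[0.8, 0.3, 35.6], [0.0, 0.0, 0.0]], [[0.8, 0.3, 35.6], [0.0, 0.0, 0.0]], [[0.8, 0.3, 35.6], [0.0, 0.0, 0.0]], [[0.8, 0.3, 35.6], [0.0, 0.0, 0.0]], [[0.8, 0.3, 35.6], [0.0, 0.0, 0.0]]]
```

servo_tool(
  motion=[
    [[1,0.5,40],[0,0,0.1],0.5],
    [[1,0.5,40],[0,0,0],0.5],
    [[1,0.5,40],[0,0,0],0.5],
    [[0.5,0,30],[0,0,0],0.5],
    [[0,0,10],[0,0,0],0.5],
  ],
)

```text
t: 9.2
eef_pos: [0.5215, 0.0122, -0.0142]
eef_rot: [[0.999, 0.033, -0.007], [0.033, -0.999, -0.002], [-0.007, 0.002, -1.0]]
contact_force: [-0.5, -1.7, -0.2]
opening: 0.0592
```

servo_tool(
  motion=[
    [[0,0,5],[0,0,0],0.5],
    [[0,0,0],[0,0,0],0.5],
    [[0,0,0],[0,0,0],0.5],
  ],
)

```text
t: 9.5
eef_pos: [0.5264, 0.0143, -0.0142]
eef_rot: [[0.999, 0.035, 0.003], [0.035, -0.999, 0.001], [0.003, -0.001, -1.0]]
contact_force: [-0.2, -0.5, -0.6]
opening: 0.059
```

```bash
python3 go.py 524 14.5 -30.5 2.1 40;python3 - <<'E'
from h import *
s=snapshot("scene");crop(s,240,120,160,120,5,"pics/e6.png")
t=snapshot("top");crop(t,220,160,160,120,5,"pics/f6.png")
E
```

```text
at [526.4  14.3 -14.2] psi 1.99 n 1 f [-0.2 -0.5 -0.6] open 59.0 t 9.5
[[[-2.5, -0.3, 16.2], [-0.03, -0.16, -0.11]]]
```

View pics/e6.png

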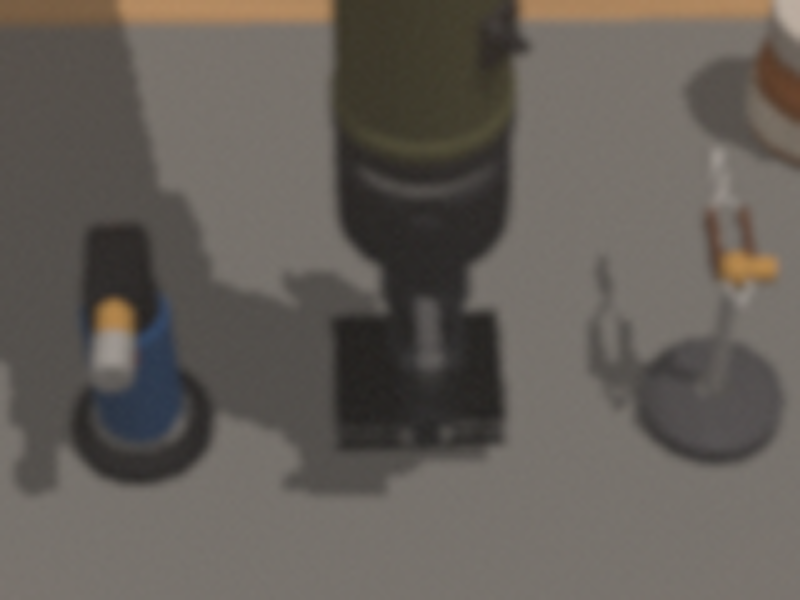

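View pics/f6.png

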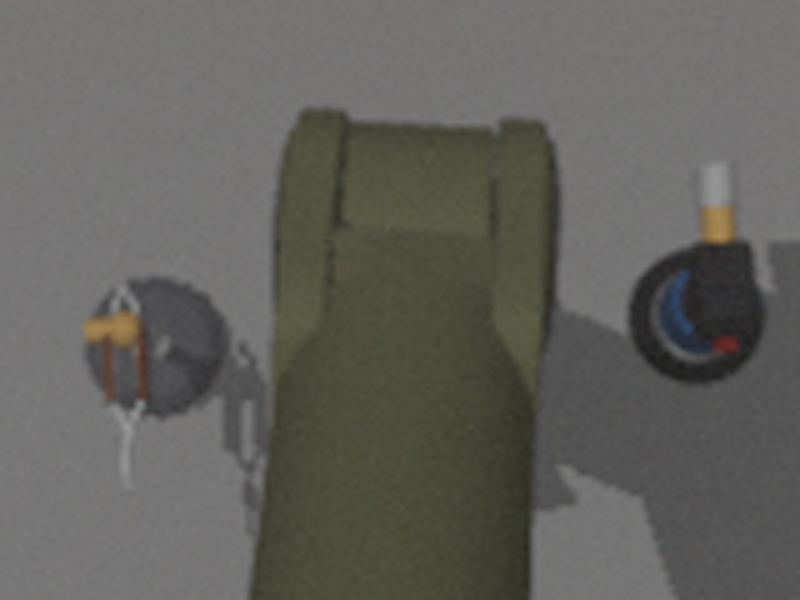

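servo_tool(
  motion=[
    [[-1,0,5],[0,0,-0.1],0.5],
    [[-0.5,0,5],[0,0,0],0.5],
    [[0,0,3],[0,0,0],0.5],
    [[0,0,2],[0,0,0],0.5],
    [[0,0,0],[0,0,0],0.5],
  ],
)

```text
t: 10.1
eef_pos: [0.5235, 0.0143, -0.0308]
eef_rot: [[0.999, 0.037, -0.0], [0.037, -0.999, 0.0], [-0.0, -0.0, -1.0]]
contact_force: [-1.4, 0.5, 2.4]
opening: 0.0595
```

```bash
python3 go.py 524 14.5 -30.5 2.1 40
```

```text
at [523.5  14.3 -30.8] psi 2.11 n 1 f [-1.4  0.5  2.4] open 59.5 t 10.1
[[[0.6, -0.2, -0.3], [-0.0, 0.02, 0.01]]]
```

servo_tool(
  motion=[
    [[0,0,0],[0,0,0],0.8],
    [[0,0,0],[0,0,0],1],
    [[0,0,0],[0,0,0],1],
    [[0,0,-20],[0,0,0],1],
    [[0,0,-40],[0,0,0],1],
  ],
)

```text
t: 10.6
eef_pos: [0.5205, 0.014, 0.0272]
eef_rot: [[0.999, 0.037, -0.006], [0.037, -0.999, -0.002], [-0.007, 0.002, -1.0]]
contact_force: [-0.1, 0.1, 0.3]
opening: 0.0853
```

servo_tool(
  motion=[
    [[0,0,-40],[0,0,0],1],
    [[0,0,-40],[0,0,0],1],
    [[0,0,-40],[0,0,0],1],
    [[0,35,-20],[0,0,0],1],
    [[0,35,0],[0,0,0],1],
  ],
)

```text
t: 11.1
eef_pos: [0.5288, -0.0555, 0.1731]
eef_rot: [[0.999, 0.04, 0.007], [0.04, -0.999, 0.001], [0.007, -0.001, -1.0]]
contact_force: [1.2, -0.6, 0.2]
opening: 0.0857
```

```bash
python3 go.py 450 -200 170 0 40
```

```text
at [528.8 -55.5 173.1] psi 2.3 n 5 f [ 1.2 -0.6  0.2] open 85.7 t 11.1
[[[-16.9, 28.2, 0.5], [-0.0, -0.1, 0.5]], [[-16.7, 28.4, 0.5], [-0.0, -0.1, 0.5]], [[-16.4, 28.5, 0.5], [-0.0, -0.1, 0.5]], [[-16.2, 28.7, 0.6], [-0.0, -0.1, 0.5]], [[-15.9, 28.8, 0.6], [-0.0, -0.1, 0.5]]]
```

servo_tool(
  motion=[
    [[-16,29,0],[0,0,0.4],1],
    [[-16,29,0],[0,0,0.4],1],
    [[-17,28,0],[0,0,0.4],1],
    [[-17,28,0],[0,0,0.4],1],
    [[-17,28,0],[0,0,0.4],1],
  ],
)

```text
t: 11.6
eef_pos: [0.4456, -0.2006, 0.1692]
eef_rot: [[1.0, 0.002, 0.001], [0.002, -1.0, 0.0], [0.001, -0.0, -1.0]]
contact_force: [0.5, -0.2, 0.3]
opening: 0.0854
```

servo_tool(
  motion=[
    [[-25,28,0],[0,0,0],1],
    [[-25,27,0],[0,0,0],1],
    [[-25,25,0],[0,0,0],1],
    [[-10,20,0],[0,0,0],1],
    [[0,0,0],[0,0,0],1],
  ],
)

```text
t: 12.1
eef_pos: [0.3595, -0.3028, 0.1695]
eef_rot: [[1.0, -0.004, 0.001], [-0.004, -1.0, -0.0], [0.001, 0.0, -1.0]]
contact_force: [0.9, -0.3, 0.8]
opening: 0.0855
```

```bash
python3 go.py 352 -301.5 60 0 40;python3 - <<'E'
from h import *
s=snapshot("scene");t=snapshot("top");cv2.imwrite("pics/s7.png",s);cv2.imwrite("pics/t7.png",t)
crop(s,240,120,160,120,5,"pics/e7.png")
crop(t,220,160,160,120,5,"pics/f7.png")
E
```

```text
at [ 359.5 -302.8  169.5] psi -0.25 n 3 f [ 0.9 -0.3  0.8] open 85.5 t 12.1
[[[-2.5, -0.4, 36.5], [0.0, -0.0, -0.1]], [[-2.5, -0.4, 36.5], [0.0, -0.0, -0.1]], [[-2.5, -0.4, 36.5], [0.0, -0.0, -0.1]]]
```

View pics/e7.png

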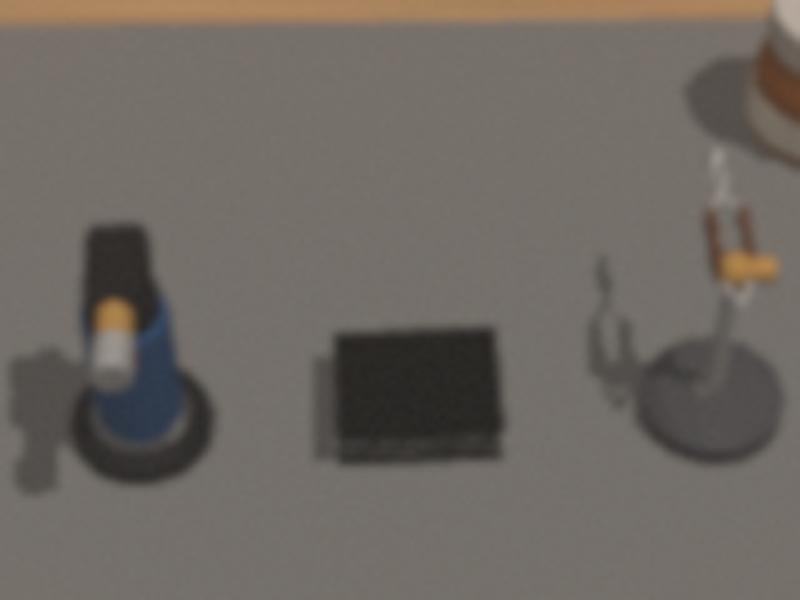

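View pics/f7.png

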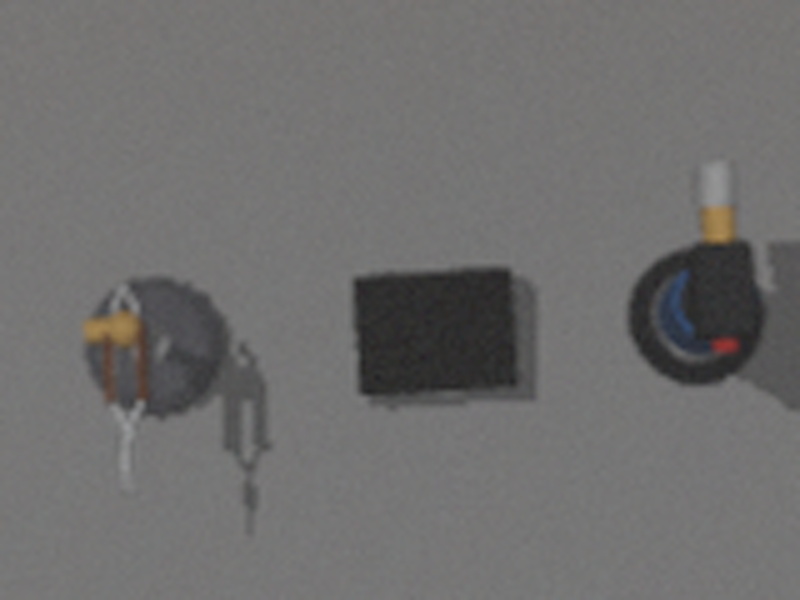

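```bash
cat > meas.py <<'E'
from m import *
def block(pic):
    t=cv2.imread(pic);v=hsv(t)[...,2]
    for th in(55,62,68):
        c,a,m=comp((v<th).astype(np.uint8),(285,208,330,244))
        # hull pixel corners
        pts=np.vstack([hull(m)+d for d in([-.5,-.5],[.5,-.5],[.5,.5],[-.5,.5])])
        W=(plane("top",pts,.03)[:,:2]*1000).astype(np.float32)
        r=cv2.minAreaRect(cv2.convexHull(W));print("block",th,a,"cent",(plane("top",[c],.03)[0,:2]*1000).round(1),np.round(r[0],1),np.round(r[1],1),round(r[2],1))
if __name__=="__main__":
    block("pics/t7.png")
    c=np.array([(355,280),(511,268),(518,384),(361,395)])
    P=plane("top",(c+.5)/5-.5+[220,160],.03)[:,:2]*1000;print(P.round(1),P.mean(0).round(1))
    d=lambda a:np.degrees(np.arctan2(a[1],a[0]))
    print(d(P[0]-P[1])-90,d(P[3]-P[2])-90,d(P[0]-P[3]),d(P[1]-P[2]))
    c=np.array([(340,462),(500,457)]);print(plane("scene",(c+.5)/5-.5+[240,120],0)*1000)
    c=np.array([(335,334),(495,328)]);print(plane("scene",(c+.5)/5-.5+[240,120],.03)*1000)
E
python3 meas.py
```

```text
block 55 695 cent [522.1  11.6] [522.1  11.3] [60.2 79.5] 2.7
block 62 724 cent [522.4  11.6] [522.4  11.6] [61.1 80.9] 1.9
block 68 739 cent [522.3  11.4] [522.4  11.4] [61.6 81.4] 1.5
[[549.6  51.5]
 [553.6 -27. ]
 [495.3 -28.9]
 [491.9  49.6]] [522.6  11.3]
2.9566450603694108 2.5173741757954105 1.8500731261724896 1.7957168022524888
[[ 5.53240230e+02 -2.56270028e+01  0.00000000e+00]
 [ 5.51373517e+02  5.16536998e+01 -1.11022302e-13]]
[[498.37447666 -27.58988515  30.        ]
 [495.7364155   50.3264033   30.        ]]
```

servo_tool(
  motion=[
    [[25,-20,0],[0,0,-0.5],1],
    [[20,-35,0],[0,0,-0.5],1],
    [[20,-35,0],[0,0,-0.5],1],
    [[20,-35,0],[0,0,-0.5],1],
    [[20,-35,0],[0,0,-0.4],1],
  ],
)

```text
t: 12.7
eef_pos: [0.4643, -0.1343, 0.169]
eef_rot: [[0.999, 0.047, -0.0], [0.047, -0.999, 0.0], [0.0, -0.0, -1.0]]
contact_force: [0.5, -1.3, 0.1]
opening: 0.0855
```

servo_tool(
  motion=[
    [[15,-35,0],[0,0,0],1],
    [[15,-35,0],[0,0,0],1],
    [[15,-35,0],[0,0,0],1],
    [[10,-30,0],[0,0,0],1],
    [[0,-20,0],[0,0,0],1],
  ],
)

```text
t: 13.2
eef_pos: [0.5118, 0.0247, 0.1685]
eef_rot: [[0.999, 0.05, -0.001], [0.05, -0.999, 0.0], [-0.001, -0.0, -1.0]]
contact_force: [0.0, 0.4, -0.2]
opening: 0.0855
```

servo_tool(
  motion=[
    [[0,0,0],[0,0,0],1],
    [[0,0,0],[0,0,0],1],
  ],
)

```text
t: 13.4
eef_pos: [0.5111, 0.0203, 0.1688]
eef_rot: [[0.999, 0.046, -0.001], [0.046, -0.999, -0.001], [-0.001, 0.001, -1.0]]
contact_force: [-0.3, 0.1, 0.4]
opening: 0.0853
```

```bash
python3 go.py 523 14.3 10 2.1 40
```

```text
at [511.1  20.3 168.8] psi 2.66 n 4 f [-0.3  0.1  0.4] open 85.3 t 13.4
[[[2.9, 1.6, 39.7], [0.0, 0.0, 0.1]], [[2.9, 1.6, 39.7], [0.0, 0.0, 0.1]], [[2.9, 1.6, 39.7], [0.0, 0.0, 0.1]], [[2.9, 1.6, 39.7], [0.0, 0.0, 0.1]]]
```

servo_tool(
  motion=[
    [[3,1.5,40],[0,0,0.2],1],
    [[3,1.5,40],[0,0,0.2],1],
    [[3,1.5,40],[0,0,0.1],1],
    [[3,1.5,30],[0,0,0],1],
    [[0,0,0],[0,0,0],1],
  ],
)

```text
t: 13.9
eef_pos: [0.5198, 0.0119, 0.0154]
eef_rot: [[0.999, 0.033, -0.008], [0.033, -0.999, -0.003], [-0.008, 0.002, -1.0]]
contact_force: [-0.7, -0.4, -0.3]
opening: 0.0855
```

servo_tool(
  motion=[
    [[0,0,0],[0,0,0],1],
    [[0,0,0],[0,0,0],1],
  ],
)

```text
t: 14.1
eef_pos: [0.5252, 0.0137, 0.0213]
eef_rot: [[0.999, 0.034, 0.003], [0.034, -0.999, 0.001], [0.003, -0.001, -1.0]]
contact_force: [0.7, 0.1, 0.7]
opening: 0.0851
```

```bash
python3 go.py 523 14.3 -30.5 2.1 40
```

```text
at [525.2  13.7  21.3] psi 1.97 n 2 f [0.7 0.1 0.7] open 85.1 t 14.1
[[[-1.2, -0.3, 25.9], [-0.0, -0.1, -0.1]], [[-1.1, -0.3, 25.9], [-0.0, -0.1, -0.1]]]
```

servo_tool(
  motion=[
    [[-2,-0.5,15],[0,0,-0.1],1],
    [[0,0,15],[0,0,0],1],
    [[0,0,12],[0,0,0],1],
    [[0,0,9],[0,0,0],1],
    [[0,0,0],[0,0,0],1],
  ],
)

```text
t: 14.6
eef_pos: [0.5205, 0.0143, -0.033]
eef_rot: [[0.999, 0.037, -0.002], [0.037, -0.999, -0.001], [-0.002, 0.0, -1.0]]
contact_force: [0.1, 0.0, 0.9]
opening: 0.0853
```

servo_tool(
  motion=[
    [[0,0,0],[0,0,0],0.6],
    [[0,0,0],[0,0,0],0.5],
    [[0,0,0],[0,0,0],0.5],
    [[0,0,0],[0,0,0],0.5],
    [[0,0,0],[0,0,0],0.5],
  ],
)

```text
t: 15.1
eef_pos: [0.5223, 0.0145, -0.0311]
eef_rot: [[0.999, 0.037, 0.001], [0.037, -0.999, 0.0], [0.002, -0.0, -1.0]]
contact_force: [0.7, 0.9, 2.9]
opening: 0.0594
```

servo_tool(
  motion=[
    [[0,0,-2],[0,0,0],0.5],
    [[0,0,-2],[0,0,0],0.5],
    [[0,0,0],[0,0,0],0.5],
  ],
)

```text
t: 15.4
eef_pos: [0.5214, 0.0145, -0.0277]
eef_rot: [[0.999, 0.037, -0.0], [0.037, -0.999, 0.0], [-0.0, -0.0, -1.0]]
contact_force: [0.1, 0.5, -0.2]
opening: 0.0588
```

```bash
python3 go.py 524.5 18 -26 2.1 40
```

```text
at [521.4  14.5 -27.7] psi 2.12 n 1 f [ 0.1  0.5 -0.2] open 58.8 t 15.4
[[[3.2, -3.4, -1.7], [-0.01, 0.01, 0.02]]]
```

servo_tool(
  motion=[
    [[2,-2,0],[0,0,0],0.5],
    [[1.5,-1.5,0],[0,0,0],0.5],
    [[0,0,1.5],[0,0,0],0.5],
    [[0,0,2],[0,0,0],0.5],
    [[0,0,0],[0,0,0],0.5],
  ],
)

```text
t: 15.9
eef_pos: [0.5251, 0.0182, -0.0311]
eef_rot: [[0.999, 0.037, 0.0], [0.037, -0.999, 0.0], [0.0, -0.0, -1.0]]
contact_force: [-0.2, 0.7, 2.1]
opening: 0.0593
```

servo_tool(
  motion=[
    [[0,0,0],[0,0,0],0.8],
    [[0,0,0],[0,0,0],1],
    [[0,0,0],[0,0,0],1],
    [[0,0,-20],[0,0,0],1],
    [[0,0,-40],[0,0,0],1],
  ],
)

```text
t: 16.4
eef_pos: [0.5218, 0.0177, 0.0266]
eef_rot: [[0.999, 0.037, -0.007], [0.037, -0.999, -0.002], [-0.007, 0.002, -1.0]]
contact_force: [1.3, 0.9, 0.5]
opening: 0.0851
```

servo_tool(
  motion=[
    [[0,0,-40],[0,0,0],1],
    [[0,0,-40],[0,0,0],1],
    [[0,0,-40],[0,0,0],1],
    [[0,35,-20],[0,0,0],1],
    [[0,35,0],[0,0,0],1],
  ],
)

```text
t: 16.9
eef_pos: [0.5301, -0.0518, 0.1726]
eef_rot: [[0.999, 0.04, 0.007], [0.04, -0.999, 0.001], [0.007, -0.001, -1.0]]
contact_force: [-0.4, -0.5, -0.1]
opening: 0.0851
```

servo_tool(
  motion=[
    [[-16,30,0],[0,0,0.4],1],
    [[-16,30,0],[0,0,0.4],1],
    [[-17,29,0],[0,0,0.4],1],
    [[-17,29,0],[0,0,0.4],1],
    [[-17,29,0],[0,0,0.4],1],
  ],
)

```text
t: 17.4
eef_pos: [0.447, -0.2019, 0.1686]
eef_rot: [[1.0, 0.001, 0.0], [0.001, -1.0, 0.0], [0.0, -0.0, -1.0]]
contact_force: [1.0, 0.3, 0.7]
opening: 0.0855
```

servo_tool(
  motion=[
    [[-24,28,0],[0,0,0],1],
    [[-24,27,0],[0,0,0],1],
    [[-24,25,0],[0,0,0],1],
    [[-15,20,0],[0,0,0],1],
    [[0,0,0],[0,0,0],1],
  ],
)

```text
t: 17.9
eef_pos: [0.3584, -0.3042, 0.1689]
eef_rot: [[1.0, -0.005, 0.001], [-0.005, -1.0, 0.0], [0.001, -0.0, -1.0]]
contact_force: [0.4, 0.5, 0.6]
opening: 0.0857
```

```bash
python3 go.py 352 -301.5 60 0 40;python3 - <<'E'
from h import *
s=snapshot("scene");t=snapshot("top");cv2.imwrite("pics/s8.png",s);cv2.imwrite("pics/t8.png",t)
import meas;meas.block("pics/t8.png")
crop(t,380,180,120,120,5,"pics/f8.png");crop(s,130,80,160,120,5,"pics/e8.png")
p=np.array(state()["eef_pos"]);print(p)
for dz in (0,.03,.043):print(((proj("top",[p+[.0425,0,dz],p+[-.0425,0,dz]])-[380,180])*5).round(),((proj("scene",[p+[.0425,0,dz],p+[-.0425,0,dz]])-[130,80])*5).round())
E
```

```text
at [ 358.4 -304.2  168.9] psi -0.28 n 3 f [0.4 0.5 0.6] open 85.7 t 17.9
[[[-2.2, -0.9, 36.3], [-0.0, -0.0, -0.1]], [[-2.2, -0.9, 36.3], [-0.0, -0.0, -0.1]], [[-2.2, -0.9, 36.3], [-0.0, -0.0, -0.1]]]
block 55 701 cent [524.   15.2] [524.2  15.2] [60.4 79.7] 2.2
block 62 719 cent [524.   15.1] [523.9  15.5] [61.  80.6] 2.1
block 68 733 cent [523.9  14.9] [524.   15.2] [61.4 81.3] 2.4
[ 0.36110379 -0.30081925  0.16871621]
[[357. 459.]
 [370. 659.]] [[286. 193.]
 [317.  72.]]
[[380. 461.]
 [393. 668.]] [[270. 145.]
 [302.  23.]]
[[390. 462.]
 [404. 672.]] [[263. 123.]
 [296.   1.]]
```

View pics/f8.png

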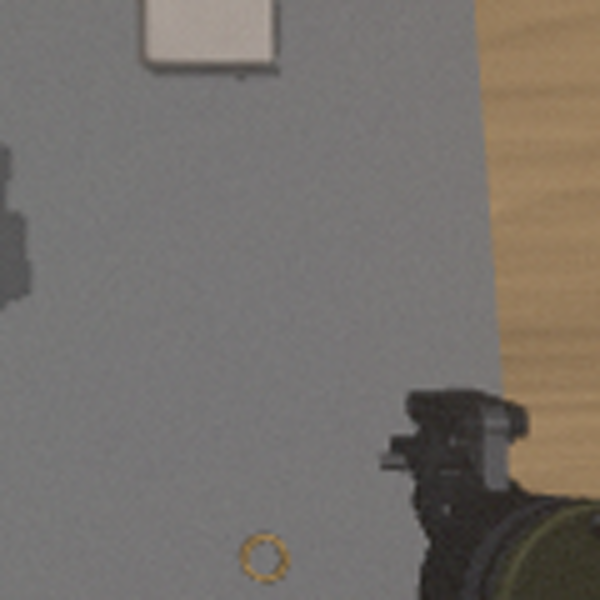

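View pics/e8.png

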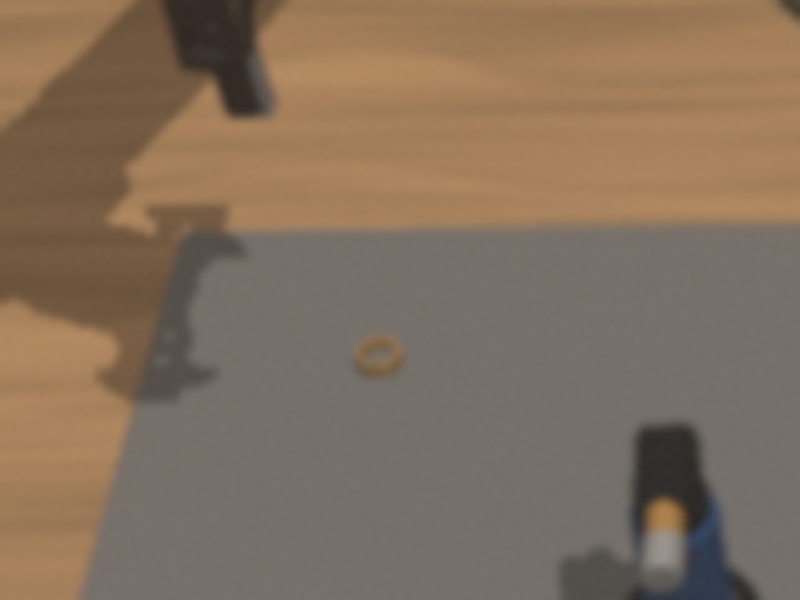

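servo_tool(
  motion=[
    [[-2,-2,36],[0,0,0],0.5],
    [[-2,-1,36],[0,0,0],0.5],
    [[-2,0,36],[0,0,0],0.5],
    [[-2,0,30],[0,0,0],0.5],
    [[0,0,0],[0,0,0],0.5],
  ],
)

```text
t: 18.5
eef_pos: [0.3504, -0.2949, 0.0272]
eef_rot: [[1.0, 0.004, -0.008], [0.004, -1.0, 0.003], [-0.008, -0.003, -1.0]]
contact_force: [-0.8, -0.1, -0.3]
opening: 0.0427
```

servo_tool(
  motion=[
    [[0,0,0],[0,0,0],0.5],
    [[0,0,0],[0,0,0],0.5],
    [[0,0,0],[0,0,0],0.5],
  ],
)

```text
t: 18.8
eef_pos: [0.3549, -0.2984, 0.0323]
eef_rot: [[1.0, 0.003, 0.003], [0.003, -1.0, -0.001], [0.003, 0.001, -1.0]]
contact_force: [0.3, 0.1, 0.6]
opening: 0.0424
```

```bash
cat > look.py <<'E'
import sys
from h import *
# look.py tag  sx sy  tx ty : crops 120x90 x6
tag=sys.argv[1];a=list(map(int,sys.argv[2:]))
s=snapshot("scene");t=snapshot("top");cv2.imwrite(f"pics/s{tag}.png",s);cv2.imwrite(f"pics/t{tag}.png",t)
A=np.vstack([cv2.resize(i[y:y+70,x:x+130],None,fx=5 if 0 else 4.2,fy=4.2,interpolation=cv2.INTER_CUBIC) for i,x,y in((s,a[0],a[1]),(t,a[2],a[3]))])
cv2.imwrite(f"pics/l{tag}.png",A)
E
python3 go.py 352 -301.5 -20 0 40; python3 look.py 9 160 110 380 240
```

```text
at [ 354.9 -298.4   32.3] psi 0.16 n 2 f [0.3 0.1 0.6] open 42.4 t 18.8
[[[-1.5, 1.5, 26.2], [0.0, -0.1, 0.1]], [[-1.5, 1.5, 26.2], [0.0, -0.1, 0.1]]]
```

View pics/l9.png

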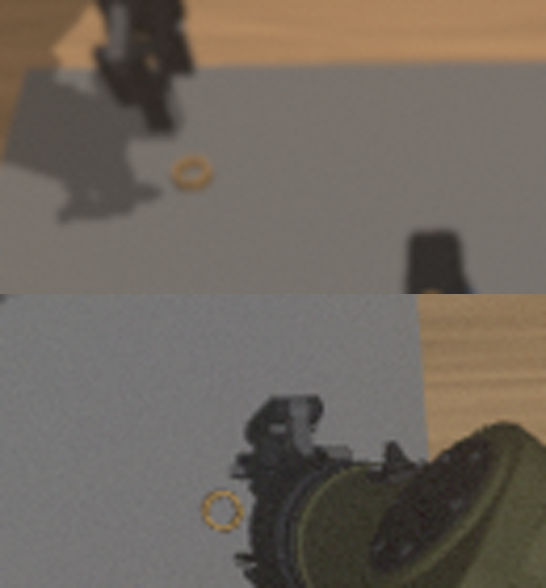

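servo_tool(
  motion=[
    [[-2,0,15],[0,0,0],0.5],
    [[0,0,15],[0,0,0],0.5],
    [[0,0,15],[0,0,0],0.5],
    [[0,0,0],[0,0,0],0.5],
    [[0,0,0],[0,0,0],0.5],
  ],
)

```text
t: 19.4
eef_pos: [0.3514, -0.2982, -0.0138]
eef_rot: [[1.0, 0.002, 0.0], [0.002, -1.0, -0.0], [0.0, 0.0, -1.0]]
contact_force: [0.9, -0.2, -0.3]
opening: 0.0427
```

```bash
python3 go.py 352 -301.5 -20 0 40; python3 look.py 10 160 110 380 240
```

```text
at [ 351.4 -298.2  -13.8] psi 0.1 n 1 f [ 0.9 -0.2 -0.3] open 42.7 t 19.4
[[[0.6, 3.3, 6.2], [0.01, -0.02, 0.1]]]
```

View pics/l10.png

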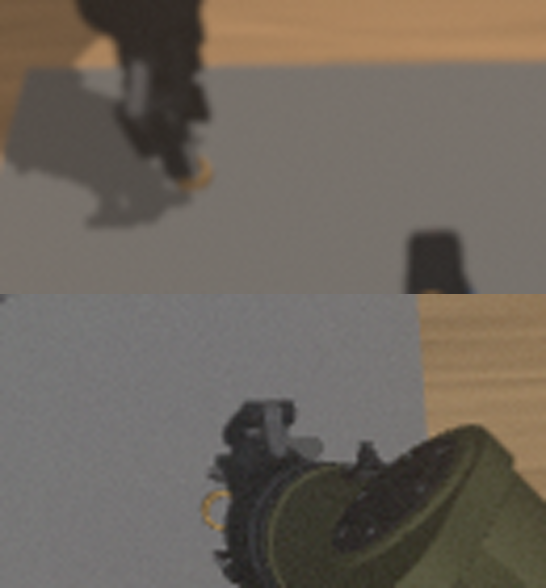

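servo_tool(
  motion=[
    [[0,-3,6],[0,0,0],0.5],
    [[0,0,6],[0,0,0],0.5],
    [[0,0,5],[0,0,0],0.5],
    [[0,0,0],[0,0,0],0.5],
    [[0,0,0],[0,0,0],0.5],
  ],
)

```text
t: 20.0
eef_pos: [0.3509, -0.295, -0.0315]
eef_rot: [[1.0, 0.002, -0.001], [0.002, -1.0, -0.0], [-0.001, 0.0, -1.0]]
contact_force: [-0.8, -0.3, 0.0]
opening: 0.0423
```

servo_tool(
  motion=[
    [[0,0,2],[0,0,0],0.5],
    [[0,0,2],[0,0,0],0.5],
    [[0,0,0],[0,0,0],0.5],
  ],
)

```text
t: 20.3
eef_pos: [0.351, -0.2948, -0.0355]
eef_rot: [[1.0, 0.002, -0.0], [0.002, -1.0, 0.0], [-0.0, -0.0, -1.0]]
contact_force: [-0.1, 0.4, 0.3]
opening: 0.0426
```

```bash
python3 look.py 11 160 110 380 240
```

```text
(no output)
```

View pics/l11.png

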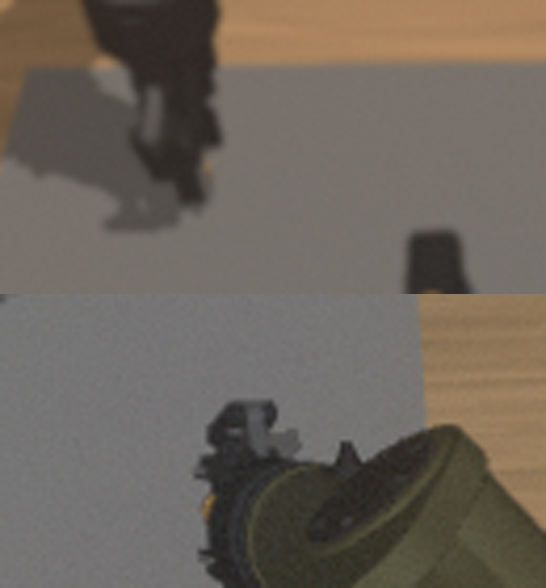

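servo_tool(
  motion=[
    [[0,0,1.5],[0,0,0],0.5],
    [[0,0,1.5],[0,0,0],0.5],
    [[0,0,0],[0,0,0],0.5],
  ],
)

```text
t: 20.7
eef_pos: [0.351, -0.2948, -0.0385]
eef_rot: [[1.0, 0.002, -0.0], [0.002, -1.0, 0.0], [-0.0, -0.0, -1.0]]
contact_force: [0.6, 0.0, 0.5]
opening: 0.0428
```

servo_tool(
  motion=[
    [[0,0,1.5],[0,0,0],0.5],
    [[0,0,0],[0,0,0],0.5],
  ],
)

```text
t: 20.9
eef_pos: [0.3512, -0.295, -0.0398]
eef_rot: [[1.0, 0.002, 0.0], [0.002, -1.0, 0.0], [0.0, -0.0, -1.0]]
contact_force: [-0.1, -0.1, 0.5]
opening: 0.0427
```

servo_tool(
  motion=[
    [[0,0,1.5],[0,0,0],0.4],
    [[0,0,0],[0,0,0],0.4],
  ],
)

```text
t: 21.1
eef_pos: [0.3529, -0.2958, -0.039]
eef_rot: [[1.0, 0.002, 0.002], [0.002, -1.0, 0.001], [0.002, -0.001, -1.0]]
contact_force: [-4.6, 4.1, 25.1]
opening: 0.0342
```

servo_tool(
  motion=[
    [[0,0,1.5],[0,0,0],0.4],
    [[0,0,0],[0,0,0],0.4],
  ],
)

```text
t: 21.3
eef_pos: [0.353, -0.2957, -0.0391]
eef_rot: [[1.0, 0.002, 0.002], [0.002, -1.0, 0.003], [0.002, -0.003, -1.0]]
contact_force: [-9.8, 7.7, 43.3]
opening: 0.0344
```

servo_tool(
  motion=[
    [[0,0,-3],[0,0,0],0.4],
    [[0,0,-2.5],[0,0,0],0.4],
    [[0,0,0],[0,0,0],0.4],
    [[0,0,0],[0,0,0],0.4],
  ],
)

```text
t: 21.7
eef_pos: [0.3509, -0.2946, -0.0376]
eef_rot: [[1.0, 0.002, -0.0], [0.002, -1.0, 0.0], [-0.0, -0.0, -1.0]]
contact_force: [-0.4, 0.1, -0.2]
opening: 0.0343
```

servo_tool(
  motion=[
    [[0,0,0],[0,0,0],0.25],
    [[0,0,0],[0,0,0],0.15],
    [[0,0,0],[0,0,0],0.15],
    [[0,0,0],[0,0,0],0.15],
    [[0,0,0],[0,0,0],0.15],
  ],
  grip_force=25,
)

```text
t: 22.2
eef_pos: [0.3511, -0.295, -0.0374]
eef_rot: [[1.0, 0.002, 0.0], [0.002, -1.0, -0.0], [0.0, 0.0, -1.0]]
contact_force: [-0.4, 0.3, 0.2]
opening: 0.0226
```

servo_tool(
  motion=[
    [[0,0,-10],[0,0,0],0.15],
    [[0,0,-20],[0,0,0],0.15],
    [[0,0,-30],[0,0,0],0.15],
    [[0,0,0],[0,0,0],0.15],
  ],
)

```text
t: 22.6
eef_pos: [0.3538, -0.2969, 0.0262]
eef_rot: [[1.0, 0.002, 0.007], [0.002, -1.0, -0.002], [0.007, 0.002, -1.0]]
contact_force: [1.4, 0.8, -0.3]
opening: 0.0222
```

```bash
python3 go.py 525 15 200 2.1 40; python3 look.py 12 160 110 380 240
```

```text
at [ 353.8 -296.9   26.2] psi 0.09 n 10 f [ 1.4  0.8 -0.3] open 22.2 t 22.6
[[[17.3, -31.1, -17.3], [0.0, -0.0, -0.2]], [[17.4, -31.1, -17.3], [0.0, -0.0, -0.2]], [[17.5, -31.0, -17.3], [0.0, -0.0, -0.2]], [[17.6, -30.9, -17.3], [0.0, -0.0, -0.2]], [[17.7, -30.9, -17.3], [0.0, -0.0, -0.2]]]
[[[17.8, -30.8, -17.3], [0.0, -0.0, -0.2]], [[17.9, -30.8, -17.3], [0.0, -0.0, -0.2]], [[18.0, -30.7, -17.3], [0.0, -0.0, -0.2]], [[18.2, -30.6, -17.3], [0.0, -0.0, -0.2]], [[18.3, -30.6, -17.3], [0.0, -0.0, -0.2]]]
```

View pics/l12.png

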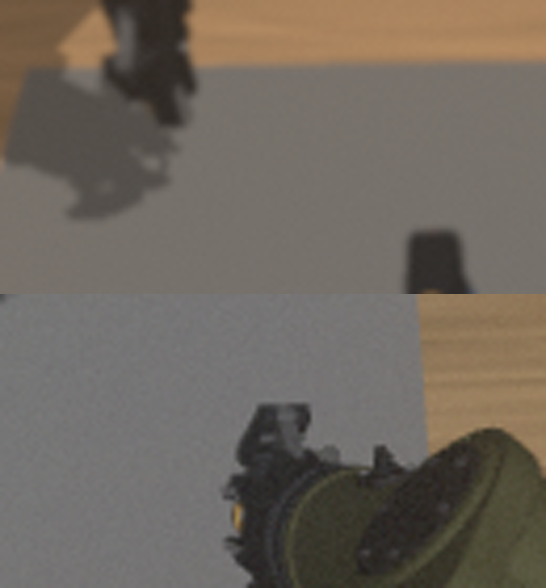

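servo_tool(
  motion=[
    [[0,0,-30],[0,0,-0.2],0.15],
    [[10,-10,-40],[0,0,-0.2],0.15],
    [[17,-30,-30],[0,0,-0.2],0.15],
    [[17,-30,-10],[0,0,-0.2],0.15],
    [[17,-30,0],[0,0,-0.2],0.15],
  ],
)

```text
t: 23.2
eef_pos: [0.4124, -0.1932, 0.134]
eef_rot: [[1.0, 0.019, 0.003], [0.019, -1.0, 0.001], [0.003, -0.0, -1.0]]
contact_force: [0.1, 0.1, -0.6]
opening: 0.022
```

servo_tool(
  motion=[
    [[17,-34,0],[0,0,-0.2],0.15],
    [[17,-34,0],[0,0,-0.2],0.15],
    [[17,-34,0],[0,0,-0.2],0.15],
    [[17,-34,0],[0,0,-0.2],0.15],
    [[17,-34,0],[0,0,-0.2],0.15],
  ],
)

```text
t: 23.7
eef_pos: [0.491, -0.0206, 0.1314]
eef_rot: [[0.999, 0.037, -0.002], [0.037, -0.999, -0.0], [-0.002, 0.0, -1.0]]
contact_force: [0.1, -0.9, 0.6]
opening: 0.0227
```

servo_tool(
  motion=[
    [[16,-25,0],[0,0,0],0.15],
    [[12,-20,0],[0,0,0],0.15],
    [[0,0,0],[0,0,0],0.15],
    [[0,0,0],[0,0,0],0.15],
  ],
)

```text
t: 24.1
eef_pos: [0.5172, 0.0233, 0.1318]
eef_rot: [[0.999, 0.037, -0.002], [0.037, -0.999, -0.001], [-0.002, 0.001, -1.0]]
contact_force: [-0.1, -0.8, 0.6]
opening: 0.0221
```

```bash
python3 go.py 523 21.5 15 2.1 30
```

```text
at [517.2  23.3 131.8] psi 2.11 n 4 f [-0.1 -0.8  0.6] open 22.1 t 24.1
[[[1.5, 0.5, 29.2], [0.0, 0.0, 0.0]], [[1.5, 0.5, 29.2], [0.0, 0.0, 0.0]], [[1.5, 0.5, 29.2], [0.0, 0.0, 0.0]], [[1.5, 0.5, 29.2], [0.0, 0.0, 0.0]]]
```

servo_tool(
  motion=[
    [[1.5,0.5,30],[0,0,0],0.15],
    [[1.5,0.5,30],[0,0,0],0.15],
    [[1.5,0.5,30],[0,0,0],0.15],
    [[1.5,0.5,20],[0,0,0],0.15],
    [[0,0,5],[0,0,0],0.15],
  ],
)

```text
t: 24.6
eef_pos: [0.5213, 0.02, 0.0154]
eef_rot: [[0.999, 0.034, -0.005], [0.034, -0.999, -0.002], [-0.005, 0.001, -1.0]]
contact_force: [0.7, -0.6, -0.2]
opening: 0.0229
```

servo_tool(
  motion=[
    [[0,0,0],[0,0,0],0.15],
    [[0,0,0],[0,0,0],0.15],
    [[0,0,0],[0,0,0],0.15],
  ],
)

```text
t: 24.9
eef_pos: [0.5249, 0.0221, 0.0192]
eef_rot: [[0.999, 0.036, 0.003], [0.036, -0.999, 0.001], [0.003, -0.001, -1.0]]
contact_force: [0.0, 0.6, -0.5]
opening: 0.0225
```

```bash
python3 go.py 523 21.5 -7 2.1 30;python3 look.py 13 260 150 260 190
```

```text
at [524.9  22.1  19.2] psi 2.09 n 1 f [ 0.   0.6 -0.5] open 22.5 t 24.9
[[[-2.0, 0.5, 26.1], [-0.04, -0.15, -0.01]]]
```

View pics/l13.png

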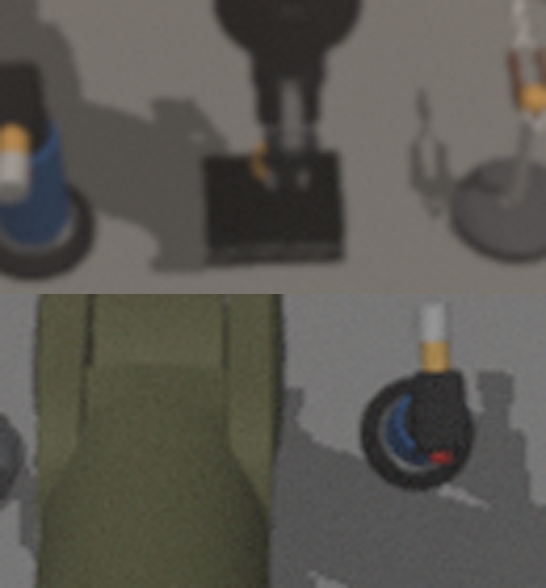

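Run:
```python
from m import *
s=cv2.imread("pics/s13.png");H=hsv(s).astype(int)
m=((H[...,1]>70)&(H[...,0]<30)&(H[...,2]>60)).astype(np.uint8)
c,a,mm=comp(m,(312,178,334,200));ys,xs=np.nonzero(mm);print(c,a,xs.min(),xs.max(),ys.min(),ys.max())
for z in(.05,.056,.062):print(z,plane("scene",[(xs.min()-.3,np.mean(ys))],z)*1000)
print(proj("scene",[[.524,.0152,.06],[.524,.0152-.012,.06],[.524,.0152+.012,.06]]))
```

```text
[321.34375 188.03125] 32 319 323 184 192
0.05 [[519.15080262   1.77217055  50.        ]]
0.056 [[523.76300758   1.77084547  56.        ]]
0.062 [[528.37521255   1.7695204   62.        ]]
[[324.424583   187.0084516 ]
 [319.30009905 187.0636345 ]
 [329.54781998 186.95343011]]
```

servo_tool(
  motion=[
    [[-0.5,-1,8],[0,0,0],0.15],
    [[0,0,8],[0,0,0],0.15],
    [[0,0,0],[0,0,0],0.15],
    [[0,0,0],[0,0,0],0.15],
  ],
)

```text
t: 25.4
eef_pos: [0.5228, 0.023, 0.0012]
eef_rot: [[0.999, 0.037, -0.001], [0.037, -0.999, -0.0], [-0.001, 0.0, -1.0]]
contact_force: [0.2, -0.2, -1.0]
opening: 0.0222
```

```bash
python3 go.py 523.4 23 -7 2.1 30
```

```text
at [522.8  23.    1.2] psi 2.11 n 1 f [ 0.2 -0.2 -1. ] open 22.2 t 25.4
[[[0.6, 0.1, 8.2], [0.02, 0.06, 0.01]]]
```

servo_tool(
  motion=[
    [[0.5,0,4],[0,0,0],0.15],
    [[0,0,3],[0,0,0],0.15],
    [[0,0,0],[0,0,0],0.15],
    [[0,0,0],[0,0,0],0.15],
  ],
)

```text
t: 25.8
eef_pos: [0.5237, 0.0231, -0.0054]
eef_rot: [[0.999, 0.037, -0.0], [0.037, -0.999, -0.0], [-0.0, 0.0, -1.0]]
contact_force: [1.1, -0.9, 0.5]
opening: 0.022
```

servo_tool(
  motion=[
    [[0,0,1],[0,0,0],0.15],
    [[0,0,0],[0,0,0],0.15],
  ],
)

```text
t: 26.0
eef_pos: [0.5238, 0.0232, -0.0063]
eef_rot: [[0.999, 0.037, 0.0], [0.037, -0.999, 0.0], [0.0, -0.0, -1.0]]
contact_force: [0.4, 0.1, -0.7]
opening: 0.0225
```

Lower until a slight touch, then open gently.

servo_tool(
  motion=[
    [[0,0,1],[0,0,0],0.15],
    [[0,0,0],[0,0,0],0.15],
  ],
)

```text
t: 26.2
eef_pos: [0.5237, 0.0232, -0.0073]
eef_rot: [[0.999, 0.037, -0.0], [0.037, -0.999, 0.0], [-0.0, -0.0, -1.0]]
contact_force: [-1.0, 0.4, 0.7]
opening: 0.022
```

servo_tool(
  motion=[
    [[0,0,0.5],[0,0,0],0.15],
    [[0,0,0],[0,0,0],0.15],
  ],
)

```text
t: 26.4
eef_pos: [0.5238, 0.0232, -0.0075]
eef_rot: [[0.999, 0.037, -0.0], [0.037, -0.999, 0.0], [0.0, -0.0, -1.0]]
contact_force: [-2.7, -0.1, 4.2]
opening: 0.0223
```

servo_tool(
  motion=[
    [[0,0,0],[0,0,0],0.3],
    [[0,0,0],[0,0,0],0.45],
    [[0,0,0],[0,0,0],0.5],
    [[0,0,-10],[0,0,0],0.5],
    [[0,0,-30],[0,0,0],0.5],
  ],
)

```text
t: 26.9
eef_pos: [0.5212, 0.0228, 0.0307]
eef_rot: [[0.999, 0.037, -0.005], [0.037, -0.999, -0.002], [-0.006, 0.001, -1.0]]
contact_force: [-0.1, 0.5, -0.3]
opening: 0.0428
```

servo_tool(
  motion=[
    [[0,0,-40],[0,0,0],1],
    [[0,0,-40],[0,0,0],1],
    [[0,0,-45],[0,0,0],1],
    [[0,-20,-30],[0,0,2],1],
    [[0,-35,0],[0,0,2],1],
  ],
)

```text
t: 27.4
eef_pos: [0.5266, 0.076, 0.1936]
eef_rot: [[0.999, -0.04, 0.01], [-0.04, -0.999, 0.003], [0.01, -0.003, -1.0]]
contact_force: [0.1, 0.3, -0.4]
opening: 0.0854
```

servo_tool(
  motion=[
    [[0,-40,0],[0,0,2],1],
    [[0,-40,0],[0,0,3],1],
    [[0,-40,0],[0,0,3],1],
    [[-5,-40,0],[0,0,3],1],
    [[-10,-40,0],[0,0,3],1],
  ],
)

```text
t: 27.9
eef_pos: [0.5332, 0.2804, 0.1881]
eef_rot: [[0.961, -0.277, 0.001], [-0.277, -0.961, 0.0], [0.001, -0.001, -1.0]]
contact_force: [0.6, 0.5, -0.2]
opening: 0.0855
```

```bash
python3 go.py 369 336 180 -20 35; python3 look.py 14 260 150 260 190;python3 - <<'E'
import meas
from m import *
meas.block("pics/t14.png")
t=cv2.imread("pics/t14.png");H=hsv(t).astype(int)
c,a,m=comp(((H[...,1]>70)&(H[...,0]<35)).astype(np.uint8),(290,212,325,240));print(c,a,plane("top",[c],.034)*1000)
t=cv2.imread("pics/s14.png");H=hsv(t).astype(int)
c,a,m=comp(((H[...,1]>70)&(H[...,0]<35)).astype(np.uint8),(308,185,340,207));print(c,a,plane("scene",[c],.034)*1000)
E
```

```text
at [533.2 280.4 188.1] psi -16.06 n 5 f [ 0.6  0.5 -0.2] open 85.5 t 27.9
[[[-34.6, -1.6, 1.6], [-0.0, -0.0, 0.8]], [[-34.7, -1.1, 1.6], [-0.0, -0.0, 0.8]], [[-34.7, -0.6, 1.6], [-0.0, -0.0, 0.8]], [[-34.7, -0.1, 1.6], [-0.0, -0.0, 0.8]], [[-34.7, 0.3, 1.6], [-0.0, -0.0, 0.8]]]
block 55 599 cent [523.8  15.1] [524.2  15.1] [60.1 79.9] 1.9
block 62 628 cent [523.9  14.9] [523.9  15.5] [61.  80.6] 2.2
block 68 638 cent [523.9  14.7] [524.   15.1] [61.2 81.3] 2.1
[304.68333333 225.43333333] 60 [[523.60721449  16.64630474  34.        ]]
[325.0483871 193.7983871] 124 [[524.43083947  16.78661482  34.        ]]
```

View pics/l14.png

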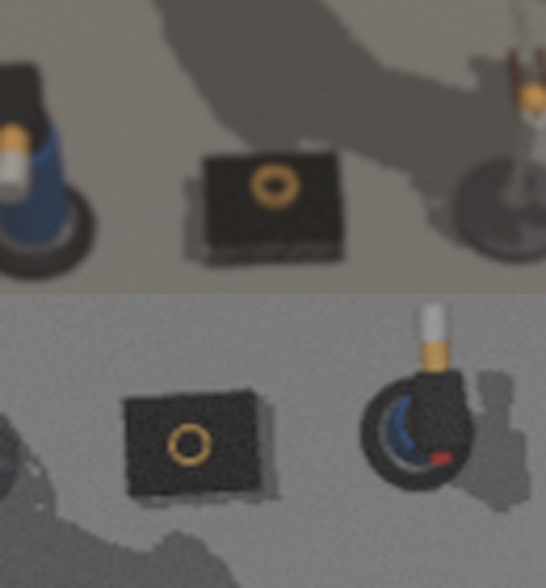

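servo_tool(
  motion=[
    [[-32,-3,0],[0,0,1],1],
    [[-34,-3,0],[0,0,1],1],
    [[-34,-3,0],[0,0,1],1],
    [[-34,-3,0],[0,0,1],1],
    [[-30,-2,0],[0,0,0],1],
  ],
)

```text
t: 28.5
eef_pos: [0.3797, 0.343, 0.188]
eef_rot: [[0.94, -0.34, 0.001], [-0.34, -0.94, 0.001], [0.0, -0.001, -1.0]]
contact_force: [-0.1, 1.0, 0.5]
opening: 0.0852
```

servo_tool(
  motion=[
    [[0,0,30],[0,0,0],1],
    [[0,0,30],[0,0,0],1],
    [[0,0,15],[0,0,0],1],
    [[0,0,0],[0,0,0],1],
    [[0,0,0],[0,0,0],1],
  ],
)

```text
t: 29.0
eef_pos: [0.3816, 0.3427, 0.1131]
eef_rot: [[0.94, -0.341, 0.001], [-0.341, -0.94, 0.001], [0.001, -0.001, -1.0]]
contact_force: [-0.2, 0.5, 1.3]
opening: 0.0852
```

```bash
python3 go.py 370 336 60 -20 35; python3 look.py 15 380 90 140 260
```

```text
at [381.6 342.7 113.1] psi -19.91 n 2 f [-0.2  0.5  1.3] open 85.2 t 29.0
[[[-4.3, 5.2, 26.6], [-0.0, -0.0, 0.0]], [[-4.3, 5.2, 26.6], [-0.0, -0.0, 0.0]]]
```

View pics/l15.png

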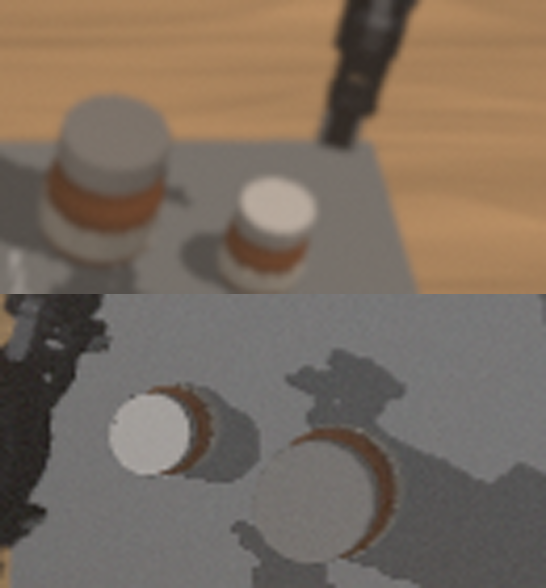

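Run:
```python
from h import *
s=state();p=np.array(s["eef_pos"]);R=np.array(s["eef_rot"])
for nm,o in(("world",np.array([0,-.0065,.05])),("tool",R@[0,.0065,-.05]),("none",np.array([0,0,.05]))):
    for sg in(1,-1):
        P=[p+o+R[:,0]*sg*.046+R[:,1]*d for d in(-.011,.011)]
        print(nm,sg,((proj("top",P)-[140,260])*4.2+[0,294]).round().tolist(),((proj("scene",P)-[380,90])*4.2).round().tolist())
```

```text
world 1 [[84.0, 327.0], [124.0, 340.0]] [[341.0, 149.0], [302.0, 139.0]]
world -1 [[20.0, 499.0], [61.0, 513.0]] [[364.0, 43.0], [326.0, 34.0]]
tool 1 [[83.0, 331.0], [123.0, 345.0]] [[341.0, 146.0], [301.0, 136.0]]
tool -1 [[20.0, 503.0], [60.0, 517.0]] [[364.0, 40.0], [326.0, 32.0]]
none 1 [[72.0, 327.0], [111.0, 341.0]] [[353.0, 149.0], [313.0, 139.0]]
none -1 [[8.0, 499.0], [48.0, 513.0]] [[375.0, 43.0], [337.0, 34.0]]
```

servo_tool(
  motion=[
    [[-6,6,20],[0,0,0],1],
    [[-6,6,25],[0,0,0],1],
    [[-4,4,10],[0,0,0],1],
    [[0,0,0],[0,0,0],1],
    [[0,0,0],[0,0,0],1],
  ],
)

```text
t: 29.6
eef_pos: [0.3615, 0.334, 0.0585]
eef_rot: [[0.94, -0.34, 0.002], [-0.34, -0.94, 0.002], [0.001, -0.002, -1.0]]
contact_force: [0.0, 0.6, 0.3]
opening: 0.0854
```

```bash
python3 go.py 369 330 20 -20 35; python3 look.py 16 380 90 140 260
```

```text
at [361.5 334.   58.5] psi -19.89 n 2 f [0.  0.6 0.3] open 85.4 t 29.6
[[[4.2, 0.7, 19.2], [-0.1, -0.0, 0.1]], [[4.2, 0.6, 19.3], [-0.1, -0.0, 0.1]]]
```

View pics/l16.png

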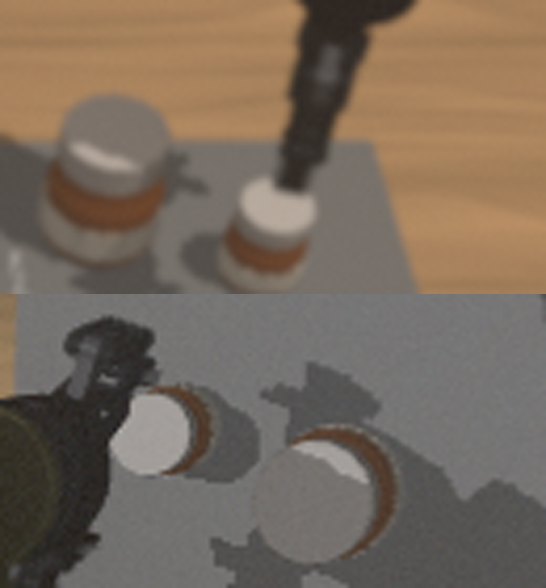

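servo_tool(
  motion=[
    [[4,0.5,15],[0,0,0],1],
    [[4,0.5,13],[0,0,0],1],
    [[0,0,10],[0,0,0],1],
    [[0,0,0],[0,0,0],1],
    [[0,0,0],[0,0,0],1],
  ],
)

```text
t: 30.2
eef_pos: [0.3677, 0.3296, 0.0191]
eef_rot: [[0.94, -0.34, -0.0], [-0.34, -0.94, -0.0], [-0.0, 0.0, -1.0]]
contact_force: [-0.0, -0.1, -0.1]
opening: 0.0856
```

```bash
python3 go.py 369 330 -25 -20 35; python3 look.py 17 380 90 140 260
```

```text
at [367.7 329.6  19.1] psi -19.89 n 2 f [-0.  -0.1 -0.1] open 85.6 t 30.2
[[[0.5, -0.4, 22.1], [0.0, 0.0, 0.1]], [[0.5, -0.4, 22.1], [0.0, 0.0, 0.1]]]
```

View pics/l17.png

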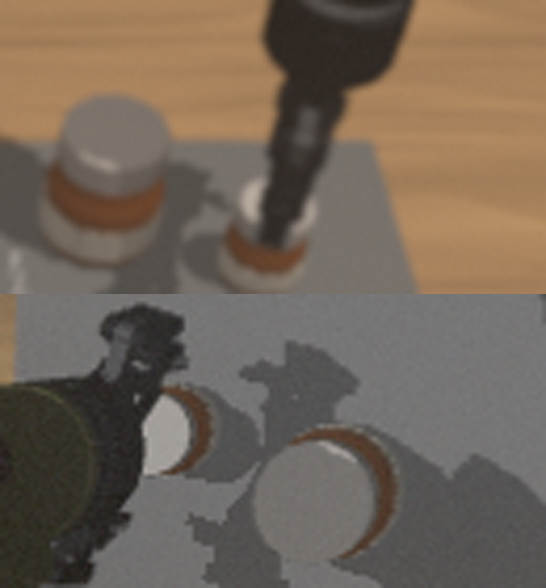

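servo_tool(
  motion=[
    [[0.5,0,15],[0,0,0],1],
    [[0.5,0,15],[0,0,0],1],
    [[0,0,13],[0,0,0],1],
    [[0,0,0],[0,0,0],1],
    [[0,0,0],[0,0,0],1],
  ],
)

```text
t: 30.8
eef_pos: [0.3688, 0.3294, -0.0236]
eef_rot: [[0.94, -0.34, 0.0], [-0.34, -0.94, -0.0], [0.0, -0.0, -1.0]]
contact_force: [0.1, -0.1, 1.0]
opening: 0.0855
```

servo_tool(
  motion=[
    [[0,0,0],[0,0,0],0.6],
    [[0,0,0],[0,0,0],0.5],
    [[0,0,0],[0,0,0],0.45],
    [[0,0,0],[0,0,0],0.45],
    [[0,0,0],[0,0,0],0.45],
  ],
  grip_force=30,
)

```text
t: 31.3
eef_pos: [0.3692, 0.3298, -0.0228]
eef_rot: [[0.94, -0.34, 0.001], [-0.34, -0.94, 0.001], [0.0, -0.001, -1.0]]
contact_force: [-2.4, -0.4, 6.3]
opening: 0.0503
```

servo_tool(
  motion=[
    [[0,0,0],[0,0,0],0.45],
    [[0,0,0],[0,0,0],0.45],
  ],
)

```text
t: 31.5
eef_pos: [0.3692, 0.3298, -0.0228]
eef_rot: [[0.94, -0.34, 0.001], [-0.34, -0.94, 0.001], [0.0, -0.001, -1.0]]
contact_force: [-1.6, -1.0, 6.1]
opening: 0.05
```

servo_tool(
  motion=[
    [[0,0,-10],[0,0,0],0.45],
    [[0,0,-20],[0,0,0],0.45],
    [[0,0,-40],[0,0,0],0.45],
    [[0,0,-40],[0,0,0],0.45],
    [[0,0,-40],[0,0,0],0.45],
  ],
)

```text
t: 32.0
eef_pos: [0.3685, 0.3287, 0.128]
eef_rot: [[0.94, -0.34, -0.0], [-0.34, -0.94, -0.0], [0.0, 0.0, -1.0]]
contact_force: [0.8, 0.9, -1.4]
opening: 0.0503
```

servo_tool(
  motion=[
    [[0,0,-20],[0,0,0],0.45],
    [[0,0,0],[0,0,0],0.45],
    [[0,0,0],[0,0,0],0.45],
  ],
)

```text
t: 32.3
eef_pos: [0.3685, 0.3289, 0.1459]
eef_rot: [[0.94, -0.34, -0.0], [-0.34, -0.94, 0.0], [-0.0, -0.0, -1.0]]
contact_force: [-0.4, 0.5, -1.8]
opening: 0.0505
```

```bash
python3 go.py 610 18.4 150 -89 28; python3 look.py 18 380 60 140 260
```

```text
at [368.5 328.9 145.9] psi -19.89 n 15 f [-0.4  0.5 -1.8] open 50.5 t 32.3
[[[22.2, 14.0, -0.3], [0.0, 0.0, 4.6]], [[23.2, 12.2, -0.3], [0.0, 0.0, 4.6]], [[24.1, 10.3, -0.3], [0.0, 0.0, 4.6]], [[24.9, 8.3, -0.3], [0.0, 0.0, 4.6]], [[25.5, 6.3, -0.3], [0.0, 0.0, 4.6]]]
[[[25.9, 4.2, -0.3], [0.0, 0.0, 4.6]], [[26.1, 2.1, -0.3], [0.0, 0.0, 4.6]], [[26.2, 0.0, -0.3], [0.0, 0.0, 4.6]], [[26.1, -2.1, -0.3], [0.0, 0.0, 4.6]], [[25.9, -4.2, -0.3], [0.0, 0.0, 4.6]]]
[[[25.5, -6.2, -0.3], [0.0, 0.0, 4.6]], [[24.9, -8.3, -0.3], [0.0, 0.0, 4.6]], [[24.1, -10.2, -0.3], [0.0, 0.0, 4.6]], [[23.3, -12.1, -0.3], [0.0, 0.0, 4.6]], [[22.2, -14.0, -0.3], [0.0, 0.0, 4.6]]]
```

View pics/l18.png

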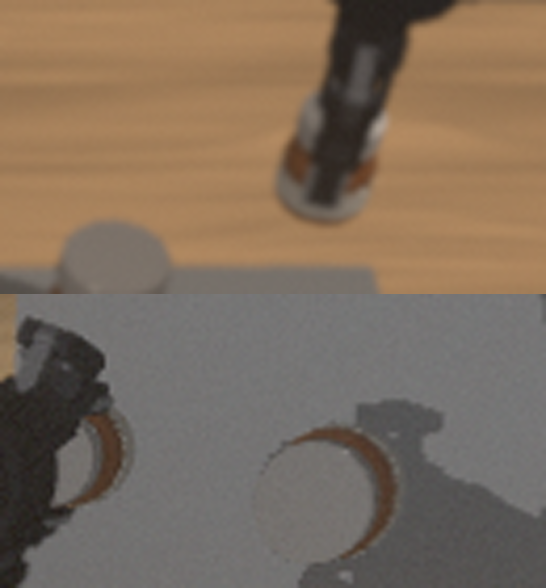

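servo_tool(
  motion=[
    [[22,14,0],[0,0,4.6],0.45],
    [[23,12,0],[0,0,4.6],0.45],
    [[24,10,0],[0,0,4.6],0.45],
    [[25,8,0],[0,0,4.6],0.45],
    [[25.5,6,0],[0,0,4.6],0.45],
  ],
)

```text
t: 32.9
eef_pos: [0.451, 0.2242, 0.1461]
eef_rot: [[0.727, -0.686, 0.0], [-0.686, -0.727, -0.0], [0.0, 0.0, -1.0]]
contact_force: [0.8, 0.7, -1.6]
opening: 0.0502
```

servo_tool(
  motion=[
    [[26,4,0],[0,0,4.6],0.45],
    [[26,2,0],[0,0,4.6],0.45],
    [[26,0,0],[0,0,4.6],0.45],
    [[26,-2,0],[0,0,4.6],0.45],
    [[26,-4,0],[0,0,4.6],0.45],
  ],
)

```text
t: 33.4
eef_pos: [0.5311, 0.1218, 0.1463]
eef_rot: [[0.403, -0.915, 0.0], [-0.915, -0.403, 0.0], [0.0, -0.0, -1.0]]
contact_force: [0.5, -0.3, -1.9]
opening: 0.0505
```

servo_tool(
  motion=[
    [[25.5,-6,0],[0,0,4.6],0.45],
    [[25,-8,0],[0,0,4.6],0.45],
    [[24,-10,0],[0,0,4.6],0.45],
    [[23,-12,0],[0,0,4.6],0.45],
    [[22,-14,0],[0,0,4.6],0.45],
  ],
)

```text
t: 33.9
eef_pos: [0.6106, 0.0184, 0.1461]
eef_rot: [[0.013, -1.0, 0.0], [-1.0, -0.013, -0.0], [0.0, -0.0, -1.0]]
contact_force: [-0.4, -0.8, -1.9]
opening: 0.0505
```

servo_tool(
  motion=[
    [[0,0,0],[0,0,0],0.45],
    [[0,0,0],[0,0,0],0.45],
  ],
)

```text
t: 34.1
eef_pos: [0.6098, 0.0189, 0.1458]
eef_rot: [[0.017, -1.0, -0.001], [-1.0, -0.017, -0.001], [0.001, 0.001, -1.0]]
contact_force: [-0.3, -0.3, -2.0]
opening: 0.05
```

```bash
python3 go.py 610 18.4 20 -89 30
```

```text
at [609.8  18.9 145.8] psi -89.05 n 5 f [-0.3 -0.3 -2. ] open 50.0 t 34.1
[[[0.1, -0.1, 25.2], [0.0, -0.0, -0.0]], [[0.1, -0.1, 25.2], [0.0, -0.0, -0.0]], [[0.1, -0.1, 25.2], [0.0, -0.0, -0.0]], [[0.1, -0.1, 25.2], [0.0, -0.0, -0.0]], [[0.1, -0.1, 25.2], [0.0, -0.0, -0.0]]]
```

servo_tool(
  motion=[
    [[0,0,30],[0,0,0],0.45],
    [[0,0,30],[0,0,0],0.45],
    [[0,0,30],[0,0,0],0.45],
    [[0,0,30],[0,0,0],0.45],
    [[0,0,15],[0,0,0],0.45],
  ],
)

```text
t: 34.6
eef_pos: [0.6072, 0.0217, 0.0084]
eef_rot: [[0.021, -1.0, -0.004], [-1.0, -0.021, 0.0], [-0.001, 0.004, -1.0]]
contact_force: [-1.7, -0.0, -1.4]
opening: 0.0498
```

servo_tool(
  motion=[
    [[0,0,0],[0,0,0],0.45],
    [[0,0,0],[0,0,0],0.45],
    [[0,0,0],[0,0,0],0.45],
  ],
)

```text
t: 34.9
eef_pos: [0.611, 0.0204, 0.0131]
eef_rot: [[0.02, -1.0, 0.003], [-1.0, -0.02, 0.001], [-0.001, -0.003, -1.0]]
contact_force: [0.4, 0.4, -2.0]
opening: 0.0503
```

```bash
python3 go.py 610 18.4 -22 -89 30; python3 look.py 19 260 160 240 170
```

```text
at [611.   20.4  13.1] psi -88.88 n 2 f [ 0.4  0.4 -2. ] open 50.3 t 34.9
[[[1.0, 0.6, 17.5], [-0.1, 0.0, 0.1]], [[1.0, 0.5, 17.5], [-0.1, 0.0, 0.1]]]
```

View pics/l19.png

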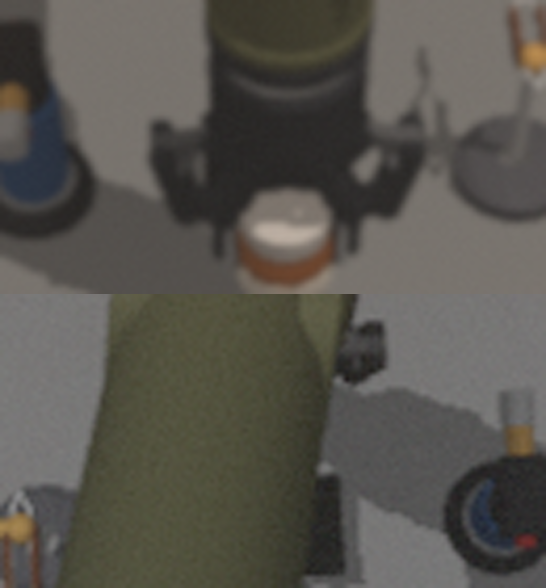

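servo_tool(
  motion=[
    [[1,0.5,12],[0,0,0],0.45],
    [[1,0.5,12],[0,0,0],0.45],
    [[0,0,8],[0,0,0],0.45],
    [[0,0,0],[0,0,0],0.45],
    [[0,0,0],[0,0,0],0.45],
  ],
)

```text
t: 35.5
eef_pos: [0.6081, 0.018, -0.0214]
eef_rot: [[0.019, -1.0, -0.001], [-1.0, -0.019, -0.0], [0.0, 0.001, -1.0]]
contact_force: [0.2, 0.7, -1.3]
opening: 0.0505
```

```bash
python3 go.py 610 18.4 -23 -89 30; python3 look.py 20 260 180 240 170;python3 - <<'E'
from m import *
s=cv2.imread("pics/s20.png");H=hsv(s).astype(int)
c,a,m=comp(((H[...,1]>110)&(H[...,0]<16)).astype(np.uint8),(300,195,355,260));xs=np.nonzero(m.any(0))[0];print(c,a,xs.min(),xs.max())
print(plane("scene",[((xs.min()+xs.max())/2,c[1])],.035)*1000)
E
```

```text
at [608.1  18.  -21.4] psi -88.9 n 1 f [ 0.2  0.7 -1.3] open 50.5 t 35.5
[[[-0.3, -1.9, 1.6], [0.05, -0.02, 0.1]]]
[326.87341772 230.56962025] 79 317 337
[[628.38611314  19.35723707  35.        ]]
```

View pics/l20.png

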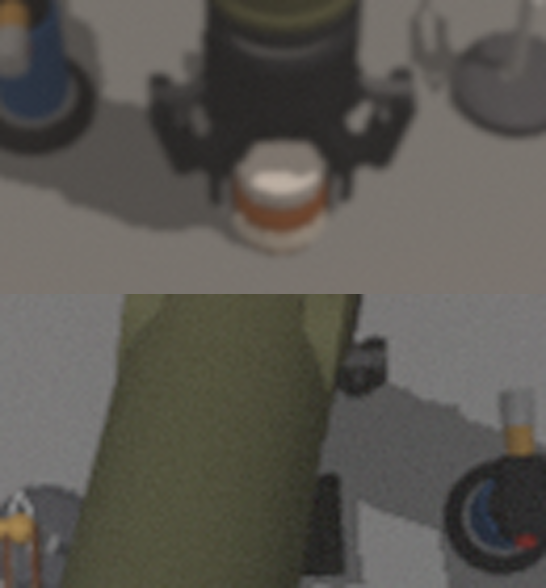

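Run:
```python
from m import *
for v in(238,239,240,241):print(v,plane("scene",[(326.7,v)],0.002)[0][:2]*1000)
s=cv2.imread("pics/s20.png");print(cv2.cvtColor(s,cv2.COLOR_BGR2GRAY)[228:248,325:329].mean(1).round())
# initial picture same measure for bias: jar bottom
s=cv2.imread("pics/s0.png") if 0 else cv2.imread("pics/scene0.png");g=cv2.cvtColor(s,cv2.COLOR_BGR2GRAY)[150:170,441:445].mean(1).round();print(g)
for v in(158,159,160,161):print(v,plane("scene",[(443,v)],0.002)[0][:2]*1000)
```

```text
238 [627.95033222  18.96254046]
239 [630.63012087  18.91003987]
240 [633.30167418  18.85770558]
241 [635.96503472  18.80553672]
[102.  90.  80.  77.  76.  75.  82. 101. 115. 120. 116. 106. 104. 111.
 116. 116. 116. 116. 116. 116.]
[ 73.  73.  74.  72.  81.  98. 110. 114. 112. 103.  94.  99. 109. 112.
 112. 113. 112. 112. 112. 112.]
158 [386.06931492 332.57704245]
159 [389.58796007 331.94111277]
160 [393.09364709 331.30771462]
161 [396.5864537  330.67683287]
```

servo_tool(
  motion=[
    [[0,-1.5,1],[0,0,0],0.45],
    [[0,0,0.5],[0,0,0],0.45],
    [[0,0,0],[0,0,0],0.45],
  ],
)

```text
t: 35.9
eef_pos: [0.61, 0.0183, -0.0223]
eef_rot: [[0.019, -1.0, 0.0], [-1.0, -0.019, 0.0], [-0.0, -0.0, -1.0]]
contact_force: [0.8, 0.5, -1.9]
opening: 0.0501
```

servo_tool(
  motion=[
    [[0,0,0.5],[0,0,0],0.45],
    [[0,0,0],[0,0,0],0.45],
  ],
)

```text
t: 36.1
eef_pos: [0.6099, 0.0182, -0.0228]
eef_rot: [[0.019, -1.0, -0.0], [-1.0, -0.019, 0.0], [-0.0, 0.0, -1.0]]
contact_force: [0.6, -0.2, -0.3]
opening: 0.0504
```

servo_tool(
  motion=[
    [[0,0,0.5],[0,0,0],0.45],
    [[0,0,0],[0,0,0],0.45],
  ],
)

```text
t: 36.3
eef_pos: [0.6101, 0.0183, -0.023]
eef_rot: [[0.019, -1.0, 0.0], [-1.0, -0.019, 0.0], [-0.0, -0.0, -1.0]]
contact_force: [-0.5, -1.6, 0.6]
opening: 0.0502
```

servo_tool(
  motion=[
    [[0,0,0],[0,0,0],0.7],
    [[0,0,0],[0,0,0],0.9],
    [[0,0,0],[0,0,0],1],
    [[0,0,0],[0,0,0],1],
    [[0,0,-15],[0,0,0],1],
  ],
)

```text
t: 36.8
eef_pos: [0.6081, 0.0182, -0.0096]
eef_rot: [[0.019, -1.0, -0.004], [-1.0, -0.019, -0.001], [0.001, 0.004, -1.0]]
contact_force: [-1.1, 0.3, 0.1]
opening: 0.0853
```

servo_tool(
  motion=[
    [[0,0,-30],[0,0,0],1],
    [[0,0,-45],[0,0,0],1],
    [[0,0,-45],[0,0,0],1],
    [[0,0,-45],[0,0,0],1],
    [[-15,0,-20],[0,0,0],1],
  ],
)

```text
t: 37.3
eef_pos: [0.6121, 0.0298, 0.1832]
eef_rot: [[0.014, -1.0, 0.008], [-1.0, -0.014, 0.0], [-0.0, -0.008, -1.0]]
contact_force: [0.5, 0.2, -0.0]
opening: 0.0854
```

```bash
python3 go.py 482 300 170 -89 35
```

```text
at [612.1  29.8 183.2] psi -89.17 n 9 f [ 0.5  0.2 -0. ] open 85.4 t 37.3
[[[-30.2, 14.0, 1.4], [-0.1, 0.0, -0.0]], [[-30.2, 14.0, 1.4], [-0.1, 0.0, -0.0]], [[-30.2, 14.0, 1.4], [-0.1, 0.0, -0.0]], [[-30.2, 14.0, 1.4], [-0.1, 0.0, -0.0]], [[-30.2, 14.0, 1.5], [-0.1, 0.0, -0.0]]]
[[[-30.2, 14.0, 1.5], [-0.1, 0.0, -0.0]], [[-30.2, 14.0, 1.5], [-0.1, 0.0, -0.0]], [[-30.2, 14.0, 1.5], [-0.1, 0.0, -0.0]], [[-30.2, 14.0, 1.6], [-0.1, 0.0, -0.0]]]
```

```bash
python3 go.py 482 300 170 -8 32
```

```text
at [612.1  29.8 183.2] psi -89.17 n 11 f [ 0.5  0.2 -0. ] open 85.4 t 37.3
[[[-24.7, 11.5, 1.1], [-0.0, -0.0, -7.4]], [[-26.0, 8.2, 1.1], [-0.0, -0.0, -7.4]], [[-26.8, 4.8, 1.1], [-0.0, -0.0, -7.4]], [[-27.2, 1.3, 1.1], [-0.0, -0.0, -7.4]], [[-27.2, -2.2, 1.1], [-0.0, -0.0, -7.4]]]
[[[-26.7, -5.7, 1.1], [-0.0, -0.0, -7.4]], [[-25.7, -9.1, 1.1], [-0.0, -0.0, -7.4]], [[-24.3, -12.3, 1.1], [-0.0, -0.0, -7.4]], [[-22.5, -15.4, 1.1], [-0.0, -0.0, -7.4]], [[-20.4, -18.1, 1.1], [-0.0, -0.0, -7.4]]]
[[[-17.9, -20.6, 1.1], [-0.0, -0.0, -7.4]]]
```

servo_tool(
  motion=[
    [[-25,11,0],[0,0,-7.4],1],
    [[-26,8,0],[0,0,-7.4],1],
    [[-27,5,0],[0,0,-7.4],1],
    [[-27,1,0],[0,0,-7.4],1],
    [[-27,-2,0],[0,0,-7.4],1],
  ],
)

```text
t: 37.8
eef_pos: [0.5503, 0.1564, 0.1781]
eef_rot: [[0.621, -0.784, 0.001], [-0.784, -0.621, 0.001], [0.0, -0.002, -1.0]]
contact_force: [0.2, 0.1, -0.7]
opening: 0.0852
```

servo_tool(
  motion=[
    [[-27,-6,0],[0,0,-7.4],1],
    [[-26,-9,0],[0,0,-7.4],1],
    [[-24,-12,0],[0,0,-7.4],1],
    [[-22,-15,0],[0,0,-7.4],1],
    [[-20,-18,0],[0,0,-7.4],1],
  ],
)

```text
t: 38.3
eef_pos: [0.4909, 0.2782, 0.1781]
eef_rot: [[0.968, -0.252, 0.001], [-0.252, -0.968, 0.001], [0.001, -0.001, -1.0]]
contact_force: [0.1, -0.6, -0.5]
opening: 0.0854
```

servo_tool(
  motion=[
    [[-18,-21,0],[0,0,-7.4],1],
    [[0,0,30],[0,0,0],1],
    [[0,0,30],[0,0,0],1],
    [[0,0,0],[0,0,0],1],
    [[0,0,0],[0,0,0],1],
  ],
)

```text
t: 38.8
eef_pos: [0.4794, 0.3022, 0.1178]
eef_rot: [[0.991, -0.131, 0.0], [-0.131, -0.991, -0.0], [0.0, -0.0, -1.0]]
contact_force: [0.5, 0.6, 0.8]
opening: 0.0849
```

```bash
python3 go.py 482 300 60 -8 32; python3 look.py 21 260 170 240 160;python3 - <<'E'
from m import *
t=cv2.imread("pics/t21.png");H=hsv(t).astype(int)
c,a,m=comp(((H[...,1]<60)&(H[...,2]>135)).astype(np.uint8),(285,160,330,212));print(c,a,plane("top",[c],.06)*1000)
s=cv2.imread("pics/s21.png");H=hsv(s).astype(int)
c,a,m=comp(((H[...,1]<60)&(H[...,2]>140)).astype(np.uint8),(300,190,355,240));print(c,a,plane("scene",[c],.06)*1000)
E
```

```text
at [479.4 302.2 117.8] psi -7.53 n 2 f [0.5 0.6 0.8] open 84.9 t 38.8
[[[1.4, 0.9, 28.9], [-0.0, -0.0, 0.2]], [[1.4, 0.9, 28.9], [-0.0, -0.0, 0.2]]]
[303.00364964 189.5620438 ] 274 [[610.07682105  18.38029695  60.        ]]
[326.56013746 218.53264605] 291 [[612.52987273  18.47830482  60.        ]]
```

View pics/l21.png

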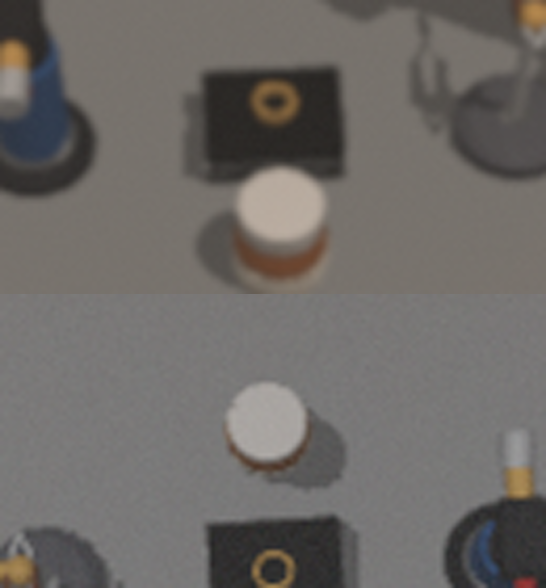

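servo_tool(
  motion=[
    [[2,1,30],[0,0,0],1],
    [[2,1,30],[0,0,0],1],
    [[0,0,30],[0,0,0],1],
    [[0,0,0],[0,0,0],1],
    [[0,0,0],[0,0,0],1],
  ],
)

```text
t: 39.4
eef_pos: [0.4837, 0.3004, 0.0283]
eef_rot: [[0.991, -0.131, 0.001], [-0.131, -0.991, 0.001], [0.001, -0.001, -1.0]]
contact_force: [0.1, 0.7, 0.6]
opening: 0.0853
```

```bash
python3 go.py 482 300 -36 -8 32; python3 look.py 22 380 140 140 210
```

```text
at [483.7 300.4  28.3] psi -7.5 n 3 f [0.1 0.7 0.6] open 85.3 t 39.4
[[[-0.6, 0.2, 21.4], [-0.0, -0.0, 0.2]], [[-0.6, 0.2, 21.4], [-0.0, -0.0, 0.2]], [[-0.6, 0.2, 21.4], [-0.0, -0.0, 0.2]]]
```

View pics/l22.png

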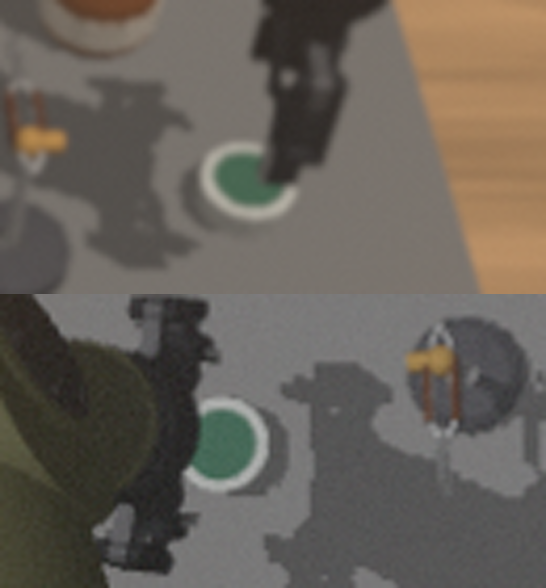

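servo_tool(
  motion=[
    [[-0.5,0,20],[0,0,0],1],
    [[-0.5,0,20],[0,0,0],1],
    [[0,0,10],[0,0,0],1],
    [[0,0,0],[0,0,0],1],
    [[0,0,0],[0,0,0],1],
  ],
)

```text
t: 40.0
eef_pos: [0.4828, 0.3007, -0.022]
eef_rot: [[0.991, -0.13, 0.002], [-0.13, -0.991, 0.001], [0.001, -0.001, -1.0]]
contact_force: [0.2, -0.4, 0.9]
opening: 0.0853
```

```bash
python3 go.py 482.5 300 -36 -8 32; python3 look.py 23 380 140 140 210
```

```text
at [482.8 300.7 -22. ] psi -7.49 n 1 f [ 0.2 -0.4  0.9] open 85.3 t 40.0
[[[-0.2, 0.7, 14.0], [-0.08, -0.08, 0.51]]]
```

View pics/l23.png

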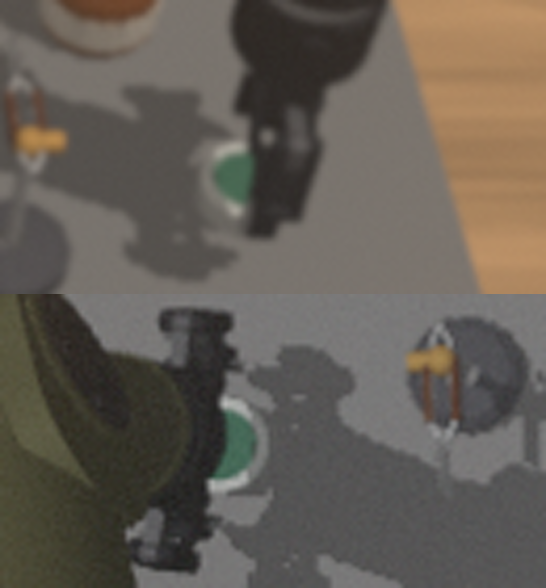

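servo_tool(
  motion=[
    [[0,0,8],[0,0,0],1],
    [[0,0,6],[0,0,0],1],
    [[0,0,0],[0,0,0],1],
    [[0,0,0],[0,0,0],1],
  ],
)

```text
t: 40.5
eef_pos: [0.4815, 0.2999, -0.0377]
eef_rot: [[0.991, -0.13, -0.001], [-0.13, -0.991, -0.001], [-0.0, 0.001, -1.0]]
contact_force: [-0.5, -0.6, 0.1]
opening: 0.0856
```

servo_tool(
  motion=[
    [[0,0,0],[0,0,0],0.7],
    [[0,0,0],[0,0,0],0.55],
    [[0,0,0],[0,0,0],0.5],
    [[0,0,0],[0,0,0],0.5],
    [[0,0,0],[0,0,0],0.5],
  ],
  grip_force=25,
)

```text
t: 41.0
eef_pos: [0.4822, 0.3003, -0.0368]
eef_rot: [[0.991, -0.13, 0.001], [-0.13, -0.991, 0.001], [0.001, -0.001, -1.0]]
contact_force: [-0.8, 0.3, 3.3]
opening: 0.0551
```

servo_tool(
  motion=[
    [[0,0,0],[0,0,0],0.5],
    [[0,0,0],[0,0,0],0.5],
  ],
)

```text
t: 41.2
eef_pos: [0.4822, 0.3004, -0.0368]
eef_rot: [[0.991, -0.13, 0.001], [-0.13, -0.991, 0.001], [0.001, -0.001, -1.0]]
contact_force: [0.7, -0.2, 3.8]
opening: 0.0549
```

servo_tool(
  motion=[
    [[0,0,-10],[0,0,0],0.5],
    [[0,0,-20],[0,0,0],0.5],
    [[0,0,-40],[0,0,0],0.5],
    [[0,0,-40],[0,0,0],0.5],
    [[0,0,-40],[0,0,0],0.5],
  ],
)

```text
t: 41.7
eef_pos: [0.4812, 0.2996, 0.1142]
eef_rot: [[0.991, -0.13, -0.001], [-0.13, -0.991, -0.001], [-0.001, 0.001, -1.0]]
contact_force: [0.7, 1.2, -0.7]
opening: 0.0547
```

servo_tool(
  motion=[
    [[0,0,-20],[0,0,0],0.5],
    [[0,0,0],[0,0,0],0.5],
    [[0,0,0],[0,0,0],0.5],
  ],
)

```text
t: 42.0
eef_pos: [0.4814, 0.2999, 0.1324]
eef_rot: [[0.991, -0.13, -0.0], [-0.13, -0.991, -0.0], [-0.0, 0.0, -1.0]]
contact_force: [-1.5, -0.4, -0.8]
opening: 0.0548
```

```bash
python3 go.py 607 102.3 133 2 24; python3 look.py 24 380 110 140 210
```

```text
at [481.4 299.9 132.4] psi -7.48 n 10 f [-1.5 -0.4 -0.8] open 54.8 t 42.0
[[[15.0, 18.0, -0.1], [0.0, 0.0, -0.9]], [[14.7, 18.2, -0.1], [0.0, 0.0, -0.9]], [[14.5, 18.4, -0.1], [0.0, 0.0, -0.9]], [[14.2, 18.6, -0.1], [0.0, 0.0, -0.9]], [[13.9, 18.9, -0.1], [0.0, 0.0, -0.9]]]
[[[13.6, 19.1, -0.1], [0.0, 0.0, -0.9]], [[13.3, 19.3, -0.1], [0.0, 0.0, -0.9]], [[13.0, 19.5, -0.1], [0.0, 0.0, -0.9]], [[12.7, 19.7, -0.1], [0.0, 0.0, -0.9]], [[12.4, 19.9, -0.1], [0.0, 0.0, -0.9]]]
```

View pics/l24.png

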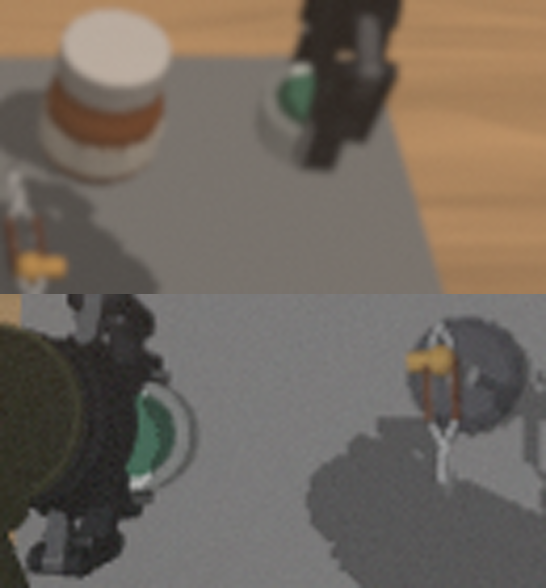

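servo_tool(
  motion=[
    [[15,18,0],[0,0,-0.9],0.5],
    [[15,18,0],[0,0,-0.9],0.5],
    [[14.5,18.5,0],[0,0,-0.9],0.5],
    [[14,18.5,0],[0,0,-0.9],0.5],
    [[14,19,0],[0,0,-0.9],0.5],
  ],
)

```text
t: 42.6
eef_pos: [0.544, 0.2001, 0.1307]
eef_rot: [[0.999, -0.051, -0.003], [-0.051, -0.999, -0.002], [-0.003, 0.002, -1.0]]
contact_force: [0.1, -0.9, -1.2]
opening: 0.0551
```

servo_tool(
  motion=[
    [[13.5,19,0],[0,0,-0.9],0.5],
    [[13,19,0],[0,0,-0.9],0.5],
    [[13,19.5,0],[0,0,-0.9],0.5],
    [[12.5,19.5,0],[0,0,-0.9],0.5],
    [[12,20,0],[0,0,-0.9],0.5],
  ],
)

```text
t: 43.1
eef_pos: [0.6061, 0.102, 0.1306]
eef_rot: [[1.0, 0.027, -0.003], [0.027, -1.0, -0.001], [-0.003, 0.001, -1.0]]
contact_force: [0.9, 0.2, -0.1]
opening: 0.0549
```

servo_tool(
  motion=[
    [[0,0,20],[0,0,0],0.5],
    [[0,0,30],[0,0,0],0.5],
    [[0,0,30],[0,0,0],0.5],
    [[0,0,0],[0,0,0],0.5],
    [[0,0,0],[0,0,0],0.5],
  ],
)

```text
t: 43.6
eef_pos: [0.6058, 0.1026, 0.0516]
eef_rot: [[1.0, 0.026, -0.003], [0.026, -1.0, -0.001], [-0.003, 0.001, -1.0]]
contact_force: [-0.2, -0.1, -0.3]
opening: 0.0551
```

```bash
python3 go.py 607 102.3 -10 2 24; python3 look.py 25 290 150 220 150
```

```text
at [605.8 102.6  51.6] psi 1.51 n 3 f [-0.2 -0.1 -0.3] open 55.1 t 43.6
[[[0.4, 0.1, 20.5], [0.0, 0.1, -0.2]], [[0.4, 0.1, 20.5], [0.0, 0.1, -0.2]], [[0.4, 0.1, 20.5], [0.0, 0.1, -0.2]]]
```

View pics/l25.png

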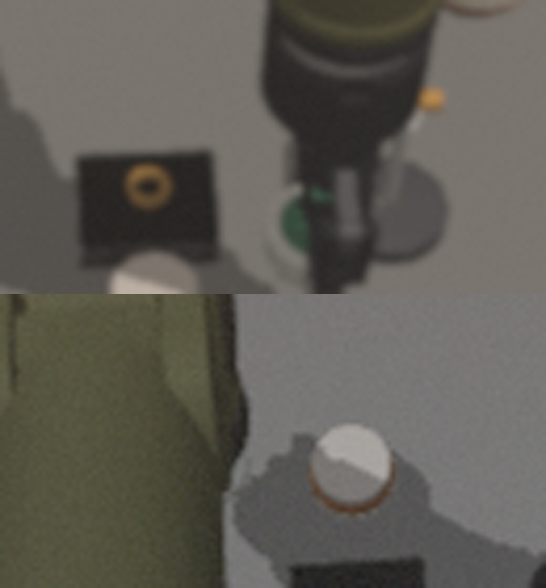

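servo_tool(
  motion=[
    [[0.5,0,20],[0,0,0],0.5],
    [[0,0,20],[0,0,0],0.5],
    [[0,0,15],[0,0,0],0.5],
    [[0,0,0],[0,0,0],0.5],
    [[0,0,0],[0,0,0],0.5],
  ],
)

```text
t: 44.2
eef_pos: [0.608, 0.1031, -0.0015]
eef_rot: [[1.0, 0.026, 0.001], [0.026, -1.0, 0.0], [0.001, -0.0, -1.0]]
contact_force: [0.4, 0.5, -1.4]
opening: 0.0549
```

servo_tool(
  motion=[
    [[0,0,15],[0,0,0],0.5],
    [[0,0,10],[0,0,0],0.5],
    [[0,0,0],[0,0,0],0.5],
    [[0,0,0],[0,0,0],0.5],
  ],
)

```text
t: 44.6
eef_pos: [0.607, 0.1029, -0.0277]
eef_rot: [[1.0, 0.026, -0.001], [0.026, -1.0, -0.0], [-0.001, 0.0, -1.0]]
contact_force: [0.1, 0.5, -0.6]
opening: 0.0551
```

```bash
python3 go.py 607 102.3 -36 2 24; python3 look.py 26 290 150 220 150
```

```text
at [607.  102.9 -27.7] psi 1.51 n 1 f [ 0.1  0.5 -0.6] open 55.1 t 44.6
[[[-0.0, 0.6, 8.3], [0.02, 0.05, -0.49]]]
```

View pics/l26.png

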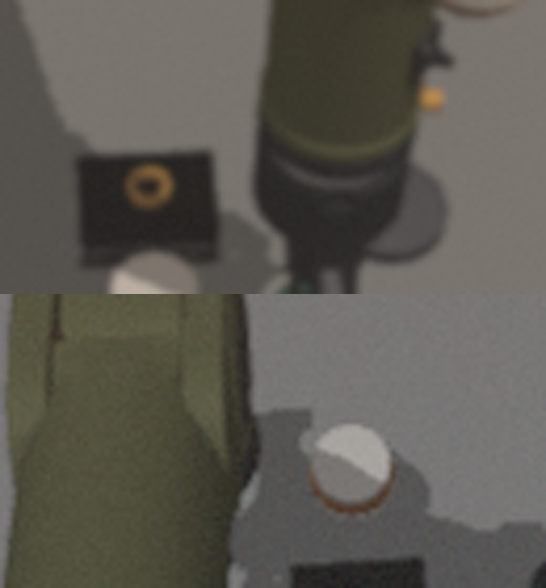

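Run:
```python
from h import *
s=cv2.imread("pics/s26.png");crop(s,310,190,90,60,8,"pics/e26.png")
P=np.array([[.607+.028*np.cos(a),.1023+.028*np.sin(a),.031] for a in(0,np.pi/2,np.pi,-np.pi/2)])
print(((proj("scene",P)-[310,190])*8).round())
```

```text
[[431. 349.]
 [522. 264.]
 [418. 184.]
 [327. 266.]]
```

View pics/e26.png

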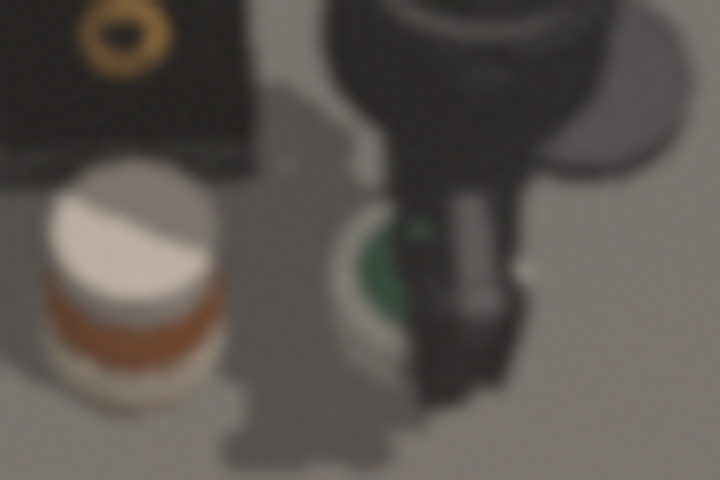

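servo_tool(
  motion=[
    [[0,0.5,5],[0,0,0],0.5],
    [[0,0,3],[0,0,0],0.5],
    [[0,0,0],[0,0,0],0.5],
    [[0,0,0],[0,0,0],0.5],
  ],
)

```text
t: 45.1
eef_pos: [0.6073, 0.1025, -0.0354]
eef_rot: [[1.0, 0.026, -0.0], [0.026, -1.0, -0.0], [-0.0, 0.0, -1.0]]
contact_force: [0.2, 0.2, -0.1]
opening: 0.0546
```

servo_tool(
  motion=[
    [[0,0,1],[0,0,0],0.5],
    [[0,0,0],[0,0,0],0.5],
  ],
)

```text
t: 45.3
eef_pos: [0.6074, 0.1026, -0.0362]
eef_rot: [[1.0, 0.026, 0.0], [0.026, -1.0, 0.0], [0.0, -0.0, -1.0]]
contact_force: [-0.1, 0.0, -0.3]
opening: 0.0548
```

servo_tool(
  motion=[
    [[0,0,0.7],[0,0,0],0.5],
    [[0,0,0],[0,0,0],0.5],
  ],
)

```text
t: 45.5
eef_pos: [0.6075, 0.1026, -0.0368]
eef_rot: [[1.0, 0.026, 0.0], [0.026, -1.0, 0.0], [0.0, -0.0, -1.0]]
contact_force: [-0.1, 0.0, 0.6]
opening: 0.0551
```

servo_tool(
  motion=[
    [[0,0,0],[0,0,0],0.7],
    [[0,0,0],[0,0,0],0.9],
    [[0,0,0],[0,0,0],1],
    [[0,0,0],[0,0,0],1],
    [[0,0,-15],[0,0,0],1],
  ],
)

```text
t: 46.0
eef_pos: [0.6053, 0.1022, -0.0234]
eef_rot: [[1.0, 0.026, -0.004], [0.026, -1.0, -0.001], [-0.004, 0.001, -1.0]]
contact_force: [-0.7, -0.6, -0.1]
opening: 0.0856
```

servo_tool(
  motion=[
    [[0,0,-30],[0,0,0],1],
    [[0,0,-45],[0,0,0],1],
    [[0,0,-45],[0,0,0],1],
    [[0,0,-45],[0,0,0],1],
    [[0,-20,-30],[0,0,0],1],
  ],
)

```text
t: 46.5
eef_pos: [0.6088, 0.1185, 0.1787]
eef_rot: [[1.0, 0.02, 0.006], [0.02, -1.0, -0.0], [0.006, 0.0, -1.0]]
contact_force: [1.0, -0.3, -0.1]
opening: 0.0854
```

servo_tool(
  motion=[
    [[0,-40,0],[0,0,0],1],
    [[0,-45,0],[0,0,0],1],
    [[0,-45,0],[0,0,0],1],
    [[0,-45,0],[0,0,0],1],
    [[0,-40,0],[0,0,0],1],
  ],
)

```text
t: 47.0
eef_pos: [0.6007, 0.3401, 0.1745]
eef_rot: [[1.0, 0.027, 0.001], [0.027, -1.0, 0.001], [0.001, -0.001, -1.0]]
contact_force: [0.2, 0.9, 1.4]
opening: 0.0858
```

servo_tool(
  motion=[
    [[-40,-20,0],[0,0,0],1],
    [[-40,-20,0],[0,0,0],1],
    [[-30,0,0],[0,0,0],1],
    [[0,0,0],[0,0,0],1],
    [[0,0,0],[0,0,0],1],
  ],
)

```text
t: 47.5
eef_pos: [0.4903, 0.3747, 0.1745]
eef_rot: [[1.0, 0.027, 0.002], [0.027, -1.0, 0.001], [0.002, -0.001, -1.0]]
contact_force: [0.9, -0.3, 0.6]
opening: 0.0855
```

```bash
python3 look.py 27 270 150 220 160;python3 - <<'E'
import meas
from m import *
meas.block("pics/t27.png")
for n,f,bj,bt,br in(("top","t27",(285,160,330,212),(250,170,288,210),(290,212,325,240)),("scene","s27",(300,190,355,240),(345,205,385,240),(308,185,340,207))):
    H=hsv(cv2.imread(f"pics/{f}.png")).astype(int);h,s,v=H[...,0],H[...,1],H[...,2]
    for nm,M,b,z in(("jar",(s<60)&(v>135),bj,.06),("tin",(h>60)&(h<95)&(s>60),bt,.022),("ring",(s>70)&(h<35),br,.034)):
        c,a,m=comp(M.astype(np.uint8),b);print(n,nm,c.round(1),a,(plane(n,[c],z)[0,:2]*1000).round(1))
E
python3 -c "
import cv2;a=cv2.imread('pics/s27.png');b=cv2.imread('pics/t27.png')
cv2.imwrite('pics/s27b.png',a);print(cv2.imwrite('pics/t27b.png',b))"
```

```text
block 55 607 cent [523.9  14.9] [524.3  15.2] [60.3 79.7] 1.9
block 62 626 cent [523.9  14.8] [523.9  15.5] [61.  80.6] 2.1
block 68 646 cent [523.7  14.8] [524.   15.3] [61.6 81.5] 2.9
top jar [302.9 189.6] 268 [610.   18.6]
top tin [270.2 194. ] 185 [607.  102.6]
top ring [304.6 225.4] 59 [523.7  16.9]
scene jar [326.6 218.6] 300 [612.7  18.7]
scene tin [363. 226.] 154 [609.  102.6]
scene ring [325.  193.8] 121 [524.4  16.6]
True
```

View pics/l27.png

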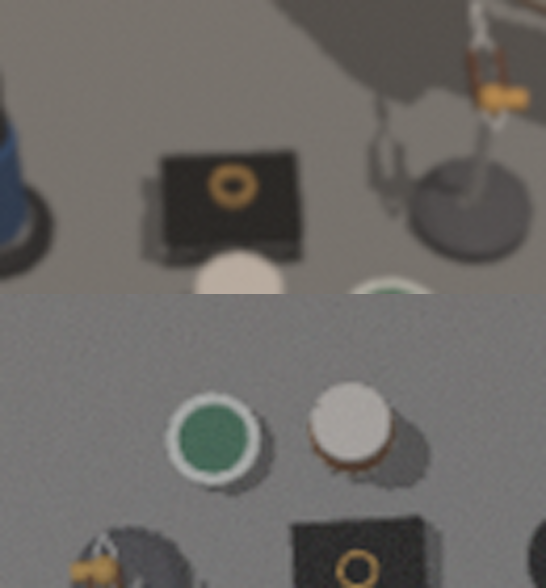

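View pics/t27.png

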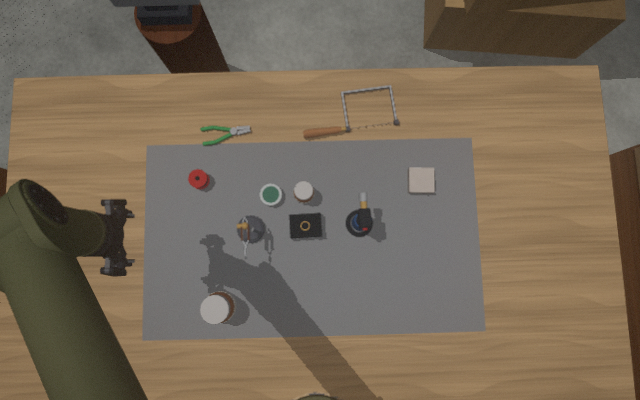

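View pics/s27.png

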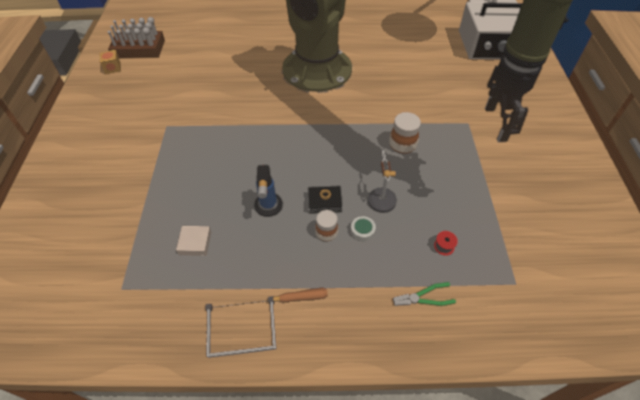

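All the parts sit on target, and nothing else has moved: the brick, spool, pliers, saw and big jar are at their starting pixels. The gripper is clear, so I'm handing in.

```bash
python3 -c "
from cell import *
print(close_job())"
```

```text
the job is handed in; nothing more can be done
None
```

The soldering place is set up and the job is handed in, at about 48 s of the 125 s allowed. All positions below are from the camera pictures, x and y in mm.

| Part | Measured centre | Target | Note |
|---|---|---|---|
| Block | (524, 15) | (523.9, 15.1) | long side turned about 2.1°, along the line from torch to third hand |
| Ring | (524, 16.7) | (524, 15) | flat on the block, about 1.5 mm off its middle |
| Jar (the smaller one) | (610, 18.5) | (610, 18.4) | upright, about 30 mm clear behind the block |
| Tin | (607, 102.6) | (607, 102.3) | lid up on the third hand's side, about 30 mm clear of the jar |

Before handing in, the gripper was clear of everything. By eye in both pictures, the brick, spool, pliers, saw and large jar had not moved.

What went wrong or disagreed:
- **Tool height:** the fingertips stood about 37 mm higher than the reported TCP. My first close passed over the block without gripping it, so I set the heights by contact and pictures instead.
- **Block placing:** my first placing was about 3.5 mm off toward the torch, so I gripped the block again and corrected it.
- **Ring grip:** while I felt for the bench before gripping the ring, the fingertips pressed on it with about 43 N for a moment. That was the fingertips, not the gripper's body, and well under the 120 N wrist limit.
- **Camera agreement:** the two views agree to within about 3 mm in x. The scene view puts the jar 2.7 mm and the tin 2 mm farther back than the top view. The table uses the top view.

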